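# Reload the hot-stamping press from the drawer

## Task

Reload the stamping press for its next run: draw out its sliding table, move all the finished, gold-stamped caps from its jig to the yellow tray, and pull open the top drawer and set every plain blue cap in it flat, top up, in a recess of its own in the jig (any recess will do) while the table is out. Finish with the drawer fully shut and the loaded table pushed in under the head until it clicks home; the brass die stays in the drawer, and nothing else on the bench is to be moved.

Things in the scene. Friction and masses are not known exactly. Their poses are not given: they have to be found in the camera images.
- press: The hot-stamping press, white and aluminium, base 485 x 250 mm, about 0.5 m tall, beside the drawer unit, front towards the robot. Its heater head begins 138 mm behind the jig's centre when the table is drawn right out; its underside is 108 mm above the bench. x points from front to back, z up; the origin lies 215 mm behind the jig's centre with the table drawn right out.
- unit_drawer0 (a joint): How far the top drawer of the drawer unit is drawn out, in m: 0 is shut, about 0.19 is its stop. It slides straight out with about 1 N of friction and stays where it is left. The unit is a low grey cabinet with two blue drawer fronts, 270 mm deep, 300 mm wide, 150 mm tall, on the bench to one side (either side) of the robot's middle, front towards the robot.
- unit_drawer0_handle (a point): Middle of the top drawer's handle: a level steel bar 11 mm thick and 120 mm long, its centre line 35 mm in front of the drawer front, 38 mm below the unit's top and 112 mm above the bench. Axes are the unit's: x points into the unit (the drawer opens along -x), y along the bar, z up. The lower drawer has a like handle 63 mm below.
- drawer_floor (a point): Centre of the inner floor of the top drawer (moves with it), 85 mm above the bench; axes as for the handle. The clear floor reaches 112 mm either way along x and 129 mm along y; side and back walls are 43 mm high and 6 mm thick, the front board stands 52 mm above the floor and is 15 mm thick. The handle bar is 168 mm before this point.
- slide (a joint): How far the press's sliding table is pushed in, in m: 0 is drawn right out towards the robot, 0.20 is home under the head, on its stop, where it starts. About 1.5 N of friction. Over the last 15 mm a spring plunger must be pressed aside, which takes about 9 N; once past 0.194 it clicks over, drives the table to 0.20 and holds it there. Pulling it out of the catch takes as much.
- slide_handle (a point): Middle of the sliding table's handle: a level black bar 11 mm thick and 120 mm long, 35 mm in front of the table's front edge and 45 mm above the bench. Axes are the press's: x points into the press (the table is pushed home along +x), y along the bar, z up.
- jig (a point): Centre of the aluminium jig plate on the sliding table (160 x 180 mm, top 56 mm above the bench; moves with the table), at the height of the recess floors, 50 mm above the bench and 140 mm behind the handle bar; axes as for the handle. Its six round recesses are 44 mm across and 6 mm deep, centred at x = -38 and +38 mm, y = -56, 0 and +56 mm from this point.
- tray: A shallow yellow tray for finished caps on the bench between press and drawer unit, fixed, 190 x 96 mm, walls 15 mm high and 3 mm thick, floor 3 mm. Origin at the centre of its underside; x along its length, z up. Empty at the start.
- cap1: A fresh cap: a plain blue plastic jar cap, a ribbed cylinder 40 mm across, 20 mm tall, about 30 g, with a flat top. Origin at the centre of its underside, z along its axis towards its top. At the start it lies flat, top up, in the shut top drawer; absent in some runs (three to five are present).
- cap2: A fresh cap: a plain blue plastic jar cap, a ribbed cylinder 40 mm across, 20 mm tall, about 30 g, with a flat top. Origin at the centre of its underside, z along its axis towards its top. At the start it lies flat, top up, in the shut top drawer; absent in some runs (three to five are present).
- cap3: A fresh cap: a plain blue plastic jar cap, a ribbed cylinder 40 mm across, 20 mm tall, about 30 g, with a flat top. Origin at the centre of its underside, z along its axis towards its top. At the start it lies flat, top up, in the shut top drawer; absent in some runs (three to five are present).
- cap4: A fresh cap: a plain blue plastic jar cap, a ribbed cylinder 40 mm across, 20 mm tall, about 30 g, with a flat top. Origin at the centre of its underside, z along its axis towards its top. At the start it lies flat, top up, in the shut top drawer; absent in some runs (three to five are present).
- cap5: A fresh cap: a plain blue plastic jar cap, a ribbed cylinder 40 mm across, 20 mm tall, about 30 g, with a flat top. Origin at the centre of its underside, z along its axis towards its top. At the start it lies flat, top up, in the shut top drawer; absent in some runs (three to five are present).
- done1: A finished cap: the same blue jar cap (40 mm across, 20 mm tall, about 30 g) with a gold emblem stamped on its top. Origin at the centre of its underside, z along its axis towards its top. At the start it sits in a recess of the jig under the head; absent in some runs (two or three are present).
- done2: A finished cap: the same blue jar cap (40 mm across, 20 mm tall, about 30 g) with a gold emblem stamped on its top. Origin at the centre of its underside, z along its axis towards its top. At the start it sits in a recess of the jig under the head; absent in some runs (two or three are present).
- done3: A finished cap: the same blue jar cap (40 mm across, 20 mm tall, about 30 g) with a gold emblem stamped on its top. Origin at the centre of its underside, z along its axis towards its top. At the start it sits in a recess of the jig under the head; absent in some runs (two or three are present).
- done4: A finished cap: the same blue jar cap (40 mm across, 20 mm tall, about 30 g) with a gold emblem stamped on its top. Origin at the centre of its underside, z along its axis towards its top. At the start it sits in a recess of the jig under the head; absent in some runs (two or three are present).
- die: A brass stamping die, a block 30 x 50 x 14 mm, lying in the rear half of the top drawer; it stays there. Origin at the centre of its underside. A bystander.
- gold_roll: A roll of gold foil, 56 mm across and 70 mm tall, standing on end on the bench. A bystander. Origin at the centre of its underside.
- silver_roll: A roll of silver foil, 56 mm across and 70 mm tall, standing on end on top of the drawer unit's top. A bystander. Origin at the centre of its underside.
- discs: A low stack of three blue and green discs, 104 mm across, 12 mm tall, lying on the bench. A bystander. Origin at the centre of its underside.
- cleaner: A white bottle with a red cap, 60 mm across, 170 mm tall, standing on the bench. A bystander. Origin at the centre of its underside.
- pen_cup: A dark steel cup of pens, 72 mm across, 90 mm tall (pens to 155 mm), standing on the bench. A bystander. Origin at the centre of its underside.
- spanner: A steel spanner, 160 mm long, lying on the bench. A bystander.
Not all that is in view belongs to the job. There is more than one size of the tray; the one meant has the size given above.

How it is judged:
By the outcome, as a careful person would: the job done as asked, in the order asked, and still so for the second after the job is handed in, with the robot touching nothing.
Of cap1, cap2, cap3, cap4, cap5 only 3 to 5 are there at a start; the rules pass over those that are not, and their reading is None.
Of done1, done2, done3, done4 only 2 to 3 are there at a start; the rules pass over those that are not, and their reading is None.
At some moment in a run one of cap1, cap2, cap3, cap4, cap5, done1, done2, done3, done4 may be knocked a few centimetres aside while the robot is not near it.
Once in a run the grip may slacken for a moment while it holds something.
It also fails if it takes over 210 s, if anything falls off the work surface, if the arm or the gripper's body presses on something with over 40 N, if the wrist force passes 120 N, or if a joint passes its speed limit or range.

## Robot

A 7-joint arm with a two-finger parallel gripper is mounted at the origin on the work surface. World frame = base frame: x ahead of the robot, y to its left, z up, the work surface at z = 0. Lengths are in m, angles in rad, forces in N, time in s.
With the tool pointing down it reaches from about 0.4 to 0.85 m from the base axis. Payload 4.4 kg.
Tool frame: the origin (TCP) lies on the centre line of the jaws, within the pads' length; the fingertips stand 19 mm ahead of it and the grasp point (between the pads) is the TCP; z points along the fingers, y is the line along which they close (so a half turn about z gives the same grasp; the last joint's range is limited). The gripper opens to 94 mm and grips with 3 to 60 N. Pads are 16 mm wide; open, the fingers measure 119 mm over their backs; the gripper's body (75 mm by 177 mm) begins 78 mm behind the grasp point.
Start: joints at [1.273, 0.628, 0.038, 1.517, -0.027, 0.996, -0.02], TCP at [0.149, -0.633, 0.224] pointing down, gripper open.
Joint ranges: [-3.06, 3.06], [-0.37, 2.12], [-1.25, 1.32], [0.18, 2.47], [-1.1, 4.24], [0.23, 1.98], [-2.94, 2.94]. Speed limits (rad/s): [2.57, 2.57, 3.14, 3.14, 3.14, 3.14, 3.14].

## Interface

Orientations are given as [roll, pitch, yaw] about the fixed x, y, z axes, in that order (R = Rz(yaw) Ry(pitch) Rx(roll)).
In Python, from workcell import arm gives the robot as it stands. The module is installed in compiled form; this text tells all that it offers.
- The arm moves only by the tool jog_arm, never from a script. Its arguments are lists of equal length, an entry for each row: "delta_pos": the shift along the tool's x, y, z in cm, a list of three; "rot": the turn, a rotation vector about the tool's x, y, z in degrees, a list of three; "fingers": the opening, from 0 (shut) to 1 (fully open). A call has 1 to 5 rows; each row is the pose to reach, as a shift and turn from the pose commanded when the call began, along the tool's axes at that moment; what a row does not reach only later rows make up. A row lasts 1/10 s, in which the tool goes at most 50 mm and 8.59 degrees, less where a joint would pass 70% of its speed; a pose out of reach is approached as far as the arm can. A call with a gripper value outside its range is refused whole. The fingers move at their own pace and stop on an object; the grip force is fixed at half the most. Time passes only in rows, so rows that repeat a pose let the fingers close. It gives the time, the measured TCP pose, the force, the opening and the grip force at its end, in the units of the state.
- arm.get_state(): the state, without advancing time (a new reading comes with each control period).
- arm.camera(name): name is "side" or "top" or "wrist"; returns a dict with "img" (384x512x3 uint8, blue, green, red), "mtx" (3x3 intrinsics, pixels), "rvec" (rotation vector, rad) and "tvec" (3), from world to camera coordinates, as OpenCV has them. Camera axes: x right, y down, z forward; pixel columns grow to the right and rows downward; lengths in m; the calibration is good to about 2 mm. A picture is of the moment at which its call begins. There is no depth.
- arm.hand_in(): hands the job in; it is judged then, once.
The state is a dict: "clock": time; "joint_positions": joint angles; "joint_velocities": joint speeds; "joint_efforts": joint torques, N m; "tool_pos": TCP position; "tcp_rot": TCP orientation; "wrist_force": force on the tool from outside, world axes, zero at the start; "torque": the same for the moment, N m; "width": finger opening in m; "finger_force": force on a finger pad.
Only numpy, scipy, OpenCV 4.12 (cv2) and the standard library are available. Lean on these libraries where they do the work, as an engineer would, in place of code of your own. Each camera call takes 0.05 s, during which the arm holds its last target. There are 200 camera calls.

## Working session

There is one attempt and no reset: what is moved stays moved. The work goes in short steps, Python scripts to look and compute and a tool call to move; the robot and the scene stay as the last step left them, time stands still between calls to the robot, and variables do not carry over. Pictures are saved under pics/ and viewed, at most 14 in all, crops included, and the job is handed in when it is done.

Besides the shell and the picture viewer there is one more tool, called as name(argument=value, ...) on one line, values as JSON. jog_arm: Moves the arm, as the interface text tells. Its arguments: {"type":"object","properties":{"delta_pos":{"type":"array"},"rot":{"type":"array"},"fingers":{"type":"array"}},"required":["delta_pos","rot","fingers"]}

```bash
mkdir -p pics
cat > h.py <<'E'
import cv2,numpy as np
from scipy.spatial.transform import Rotation as R
from workcell import arm
def cam(n):
    c=arm.camera(n); c['R']=cv2.Rodrigues(np.array(c['rvec'],float))[0]; c['t']=np.array(c['tvec'],float).ravel(); c['K']=np.array(c['mtx'],float); return c
def ray(c,p,z):
    d=c['R'].T@(np.linalg.inv(c['K'])@[p[0],p[1],1]); o=-c['R'].T@c['t']; return o+d*(z-o[2])/d[2]
def proj(c,P):
    q=c['K']@(c['R']@np.array(P,float)+c['t']); return q[:2]/q[2]
def st():
    s=arm.get_state(); print('t',round(s['clock'],2),'p',np.round(s['tool_pos'],4),'r',np.round(s['tcp_rot'],3),'F',np.round(s['wrist_force'],1),'w',round(s['width'],4),'ff',s['finger_force']); return s
def tool(s,target):
    return R.from_euler('xyz',s['tcp_rot']).as_matrix().T@(np.array(target)-s['tool_pos'])*100
E
python3 - <<'E'
from h import *
s=st()
for n in('top','side'):
    c=cam(n); cv2.imwrite(f'pics/{n}0.png',cv2.resize(c['img'],(800,600))); print(n,-c['R'].T@c['t'],c['K'][0,0])
    np.save(f'{n}.npy',c,allow_pickle=True)
E
```

```text
t 0.0 p [ 0.1492 -0.632   0.2236] r [-3.14   0.     0.232] F [-0.2 -0.  -0.4] w 0.0938 ff 0.0
top [0.38755217 0.01145693 1.58162613] 394.2438549346605
side [ 0.08571001 -1.30313178  0.98737777] 479.02566066742213
```

View pics/top0.png

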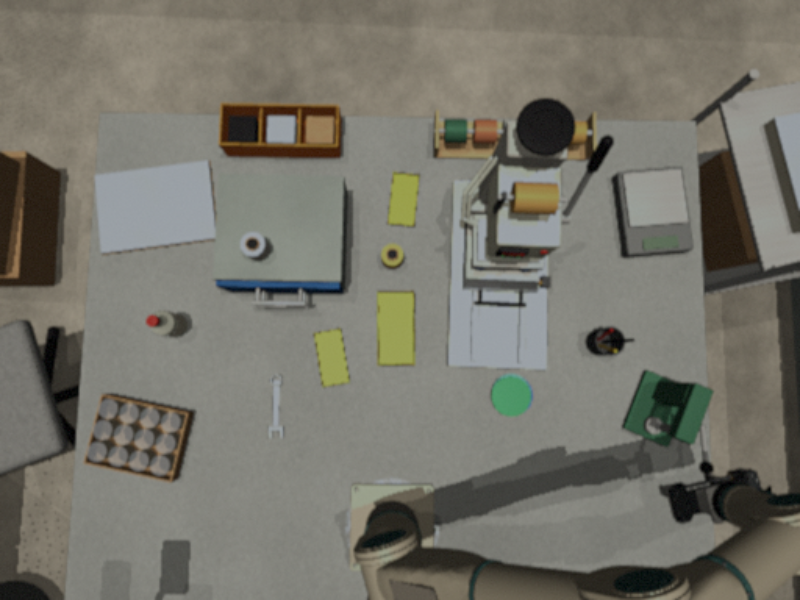

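View pics/side0.png

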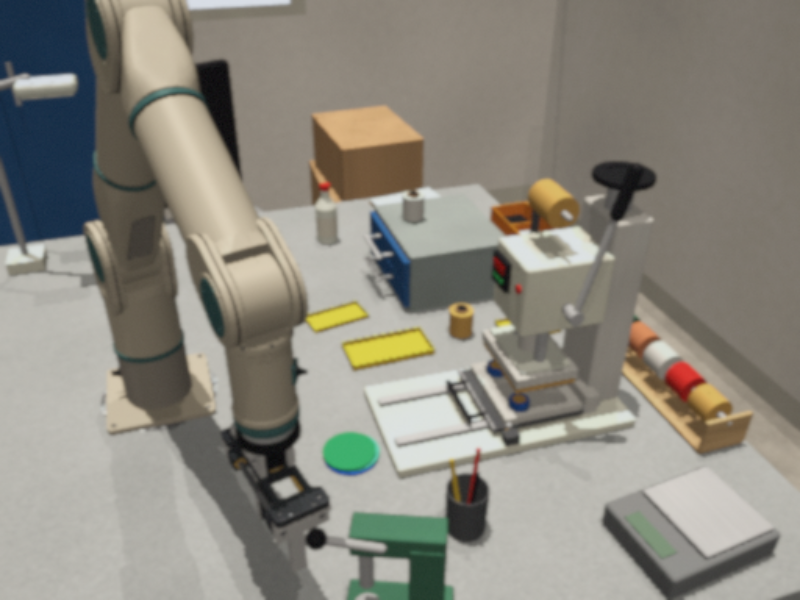

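The top view (800-px scale) shows three yellow trays at (395,328), (332,357) and (403,200), of which the first is the largest. The slide's black bar is at (499,300), the drawer handles at (282,298), and the stamped caps are under the head. Next I'll measure these.

Run:
```python
from h import *
c=np.load('top.npy',allow_pickle=True).item(); im=c['img']; hsv=cv2.cvtColor(im,cv2.COLOR_BGR2HSV)
def rect(mask,z,amin):
    for k in cv2.findContours(mask,cv2.RETR_EXTERNAL,cv2.CHAIN_APPROX_NONE)[0]:
        if cv2.contourArea(k)<amin: continue
        b=cv2.boxPoints(cv2.minAreaRect(k)); P=np.array([ray(c,q,z)[:2] for q in b])
        e=[np.linalg.norm(P[1]-P[0]),np.linalg.norm(P[2]-P[1])]; i=int(np.argmax(e)); d=P[i+1]-P[i]
        print('px',np.round(b.mean(0)*1.5625),'xy',np.round(P.mean(0),4),'size',np.round(e,3),'long dir deg',round(np.degrees(np.arctan2(d[1],d[0])),1))
def roi(m,x0,y0,x1,y1):
    o=np.zeros_like(m); a=[int(v/1.5625) for v in(x0,y0,x1,y1)]; o[a[1]:a[3],a[0]:a[2]]=m[a[1]:a[3],a[0]:a[2]]; return o
print('trays'); rect(cv2.inRange(hsv,(22,100,80),(35,255,255)),0.013,60)
print('slide bar'); rect(roi(cv2.inRange(hsv,(0,0,0),(180,255,75)),465,280,535,312),0.045,8)
print('press base'); rect(roi(cv2.inRange(hsv,(0,0,150),(180,60,255)),440,285,560,380),0.02,300)
print('unit front'); rect(cv2.inRange(hsv,(100,130,40),(125,255,255)),0.14,60)
print('handle'); rect(roi(cv2.inRange(hsv,(0,0,150),(180,70,255)),245,291,320,312),0.112,8)
a=cv2.resize(im[170:245,130:230],(800,600),interpolation=cv2.INTER_CUBIC)[:, :]
b=cv2.resize(im[165:245,270:370],(800,600),interpolation=cv2.INTER_CUBIC)
cv2.imwrite('pics/crop.png',cv2.resize(np.vstack([a,b]),(500,600)))
```

```text
trays
px [331. 357.] xy [0.4145 0.1607] size [0.068 0.136] long dir deg -169.2
px [395. 328.] xy [ 0.491  -0.0017] size [0.088 0.183] long dir deg -179.4
px [391. 255.] xy [0.6781 0.0109] size [0.053 0.053] long dir deg -179.3
px [536. 195.] xy [ 0.8444 -0.3646] size [0.036 0.107] long dir deg -91.7
px [403. 199.] xy [ 0.8295 -0.0169] size [0.139 0.069] long dir deg -4.7
slide bar
px [504. 293.] xy [ 0.5807 -0.2731] size [0.146 0.059] long dir deg -89.2
press base
px [498. 327.] xy [ 0.4978 -0.2613] size [0.207 0.253] long dir deg -91.9
unit front
px [278. 285.] xy [0.5802 0.2775] size [0.017 0.288] long dir deg -90.3
handle
```

View pics/crop.png

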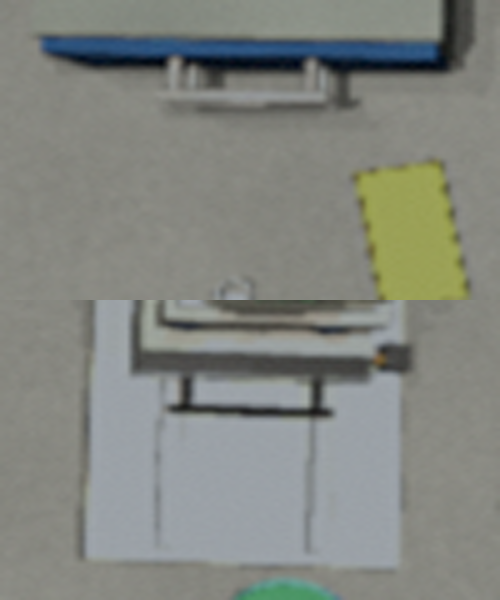

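The crop confirms both handles: the drawer bar spans (160..328, 96) and the slide bar (168,407)-(332,412), both free in front. Next, their world positions.

Run:
```python
from h import *
c=np.load('top.npy',allow_pickle=True).item()
def line(a,b,z,n):
    A,B=ray(c,a,z),ray(c,b,z); d=A-B; print(n,np.round((A+B)[:2]/2,4),'len',round(np.linalg.norm(d),3),'yaw',round(np.degrees(np.arctan2(-d[0],d[1])),2))
f=1.5625
line((130+32,170+95/4),(130+328/5,170+98/4),.112,'drawerbar')
line((130+8.4,170+38/4),(130+443/5,170+39/4),.15,'unit top front')
line((270+33.6,165+107/3.75),(270+332/5,165+112/3.75),.045,'slidebar')
line((270+85/5,165+257/3.75),(270+400/5,165+268/3.75),.02,'base front')
print('silver',ray(c,(254/f,242/f),.22),'gold',ray(c,(392/f,255/f),.07))
s=st()
# side check
d=np.load('side.npy',allow_pickle=True).item()
for P in([.5756,-.268,.045],[.541,.262,.112]): print('side px(800)',proj(d,P)*f)
for m in((455/f,405/f),(502/f,405/f)):0
```

```text
drawerbar [0.5394 0.278 ] len 0.126 yaw -0.46
unit top front [0.5889 0.2741] len 0.294 yaw 0.65
slidebar [ 0.554  -0.2632] len 0.129 yaw -1.52
base front [ 0.3951 -0.2607] len 0.248 yaw -1.83
silver [0.66600067 0.32034393 0.22      ] gold [0.66873595 0.00948859 0.07      ]
t 0.1 p [ 0.1492 -0.6321  0.2237] r [-3.14   0.     0.232] F [ 0.4  0.  -0. ] w 0.0942 ff 0.0
side px(800) [469.03080059 397.76553657]
side px(800) [374.08259024 247.82649686]
```

jog_arm(delta_pos=[[0,0,-4],[0,0,-6],[0,0,-6]], rot=[[0,0,8],[0,0,15],[0,0,15]], fingers=[0,0,0])

```text
clock: 0.4
tool_pos: [0.1497, -0.6343, 0.2874]
tcp_rot: [3.136, -0.001, -0.031]
wrist_force: [0.7, -0.1, -0.1]
width: 0.0734
finger_force: 0.0
```

jog_arm(delta_pos=[[4,-3,0],[8,-6,0],[12,-9,0],[16,-12,0],[20,-15,0]], rot=[[0,0,0],[0,0,0],[0,0,0],[0,0,0],[0,0,0]], fingers=[0,0,0,0,0])

```text
clock: 0.9
tool_pos: [0.3547, -0.4866, 0.283]
tcp_rot: [-3.14, 0.002, -0.028]
wrist_force: [0.9, -1.4, 0.1]
width: 0.0334
finger_force: 0.0
```

jog_arm(delta_pos=[[3,-4,0],[6,-8,0],[9,-12,0],[12,-17,0],[15,-22,0]], rot=[[0,0,0],[0,0,0],[0,0,0],[0,0,0],[0,0,0]], fingers=[0,0,0,0,0])

```text
clock: 1.4
tool_pos: [0.5015, -0.285, 0.283]
tcp_rot: [-3.141, 0.002, -0.027]
wrist_force: [1.7, 0.4, -0.4]
width: 0.0004
finger_force: 0.0
```

Run:
```python
from h import *
s=st(); c=cam('wrist'); np.save('w1.npy',c,allow_pickle=True); cv2.imwrite('pics/w1.png',cv2.resize(c['img'],(800,600)))
print(-c['R'].T@c['t'])
```

```text
t 1.4 p [ 0.5015 -0.285   0.283 ] r [-3.141e+00  2.000e-03 -2.700e-02] F [ 1.7  0.4 -0.4] w 0.0004 ff 0.0
[ 0.57517229 -0.28692676  0.44237415]
```

View pics/w1.png

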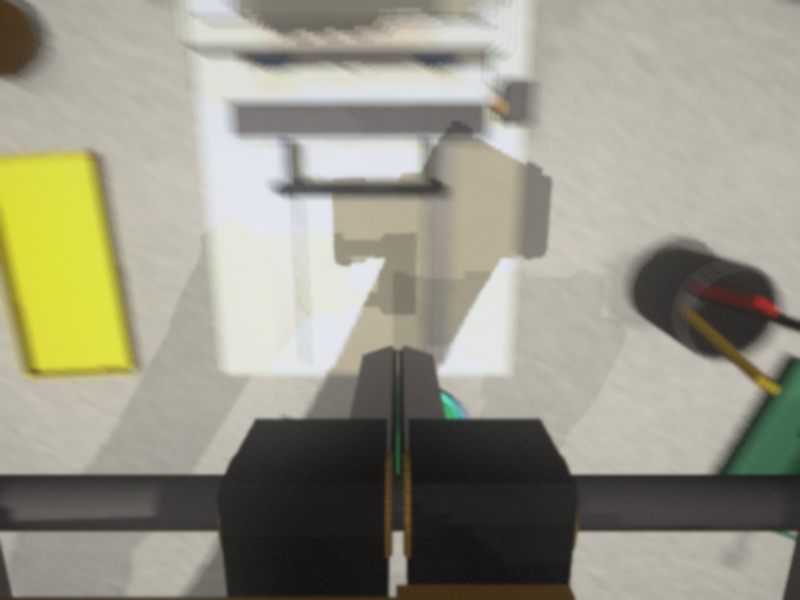

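The wrist view shows the slide bar from (275,187) to (447,187), the table's front edge at about row 135, and the yellow tray at left, (0..135,150..375).

Run:
```python
from h import *
f=1.5625
c=np.load('w1.npy',allow_pickle=True).item()
for p,z in(((275,187),.045),((447,187),.045),((361,187),.045),((361,118),.05),((361,135),.03),((217,373),.02),((512,373),.02)): print(p,z,np.round(ray(c,(p[0]/f,p[1]/f),z),4))
for x in range(215,235): pass
col=c['img'][60:140,225:245].mean((1,2)); print(np.round(col[::1]).astype(int))
s=arm.get_state(); print(np.round(s['joint_positions'],2))
```

```text
(275, 187) 0.045 [ 0.5603 -0.1947  0.045 ]
(447, 187) 0.045 [ 0.5568 -0.3226  0.045 ]
(361, 187) 0.045 [ 0.5585 -0.2587  0.045 ]
(361, 118) 0.05 [ 0.6067 -0.2612  0.05  ]
(361, 135) 0.03 [ 0.5962 -0.2593  0.03  ]
(217, 373) 0.02 [ 0.4032 -0.1249  0.02  ]
(512, 373) 0.02 [ 0.3964 -0.3806  0.02  ]
[226 223 215 204 191 177 161 144 126 112 111 112 112 112 113 113 114 115
 115 115 115 115 116 117 126 145 163 171 182 195 211 220 221 223 225 227
 229 229 229 229 229 230 229 230 230 230 230 229 229 229 229 225 219 200
 173 153 135 116  98  83  76  75  78  88 103 118 133 146 157 167 171 172
 172 172 172 172 172 172 172 172]
[ 0.42  0.46  0.06  1.65 -0.04  1.03 -1.1 ]
```

jog_arm(delta_pos=[[3,-1,3],[7.3,-2.5,6],[7.3,-2.5,11],[7.3,-2.5,16],[7.3,-2.5,20]], rot=[[0,5,0],[0,10,0],[0,10,0],[0,10,0],[0,10,0]], fingers=[0,0,0,0,0])

```text
clock: 1.95
tool_pos: [0.5734, -0.2634, 0.081]
tcp_rot: [-3.141, -0.172, -0.027]
wrist_force: [-0.1, -0.6, 0.6]
width: 0.0008
finger_force: 0.0
```

Run:
```python
from h import *
s=st(); print(tool(s,[.575,-.26,.052]))
c=cam('side'); p=proj(c,[.57,-.26,.06]).astype(int); print(p)
cv2.imwrite('pics/s2.png',cv2.resize(c['img'][p[1]-60:p[1]+60,p[0]-80:p[0]+80],(640,480),interpolation=cv2.INTER_CUBIC))
```

```text
t 1.95 p [ 0.5734 -0.2634  0.081 ] r [-3.141 -0.172 -0.027] F [-0.1 -0.6  0.6] w 0.0008 ff 0.0
[-0.34246774 -0.34548764  2.88504837]
[297 249]
```

View pics/s2.png

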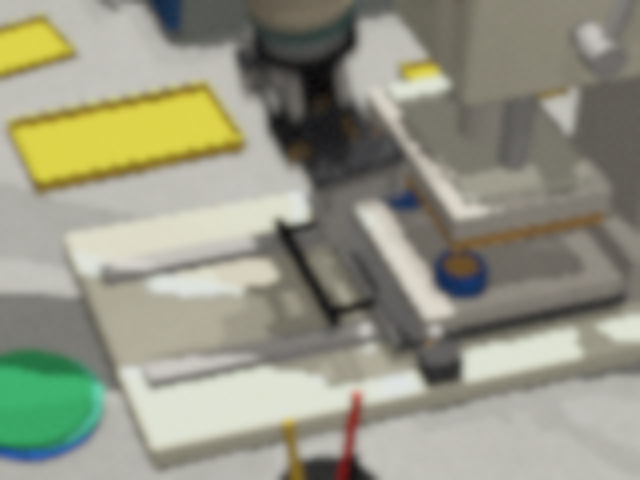

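jog_arm(delta_pos=[[-0.3,-0.3,1.5],[-0.35,-0.3,2.9],[-0.35,-0.3,2.9]], rot=[[0,0,0],[0,0,0],[0,0,0]], fingers=[0,0,0])

```text
clock: 2.3
tool_pos: [0.5758, -0.261, 0.0538]
tcp_rot: [-3.14, -0.172, -0.029]
wrist_force: [-0.5, -0.1, 0.3]
width: 0.0007
finger_force: 0.0
```

Run:
```python
from h import *
s=st(); print('pull 20cm along press -x:',tool(s,s['tool_pos']+.2*np.array([-np.cos(.028),np.sin(.028),0])))
```

```text
t 2.3 p [ 0.5758 -0.261   0.0538] r [-3.14  -0.172 -0.029] F [-0.5 -0.1  0.3] w 0.0007 ff 0.0
pull 20cm along press -x: [-1.97052642e+01  1.71048380e-02 -3.42085798e+00]
```

jog_arm(delta_pos=[[-0.5,0,-0.09],[-1,0,-0.17],[-1.5,0,-0.26],[-2,0,-0.35],[-3,0,-0.52]], rot=[[0,0,0],[0,0,0],[0,0,0],[0,0,0],[0,0,0]], fingers=[0,0,0,0,0])

```text
clock: 2.8
tool_pos: [0.5587, -0.262, 0.0597]
tcp_rot: [3.135, -0.198, -0.026]
wrist_force: [13.2, -1.0, -2.0]
width: 0.0005
finger_force: 5.8
```

jog_arm(delta_pos=[[-2,0,-0.35],[-4,0,-0.7],[-6,0,-1.04],[-8,0,-1.39],[-10,0,-1.74]], rot=[[0,0,0],[0,0,0],[0,0,0],[0,0,0],[0,0,0]], fingers=[0,0,0,0,0])

```text
clock: 3.3
tool_pos: [0.4645, -0.2575, 0.0561]
tcp_rot: [-3.138, -0.175, -0.028]
wrist_force: [3.6, -0.5, 3.1]
width: 0.0004
finger_force: 1.8
```

jog_arm(delta_pos=[[-2,0,-0.35],[-4,0,-0.7],[-5.5,0,-0.96],[-6.5,0,-1.13],[-7.0,0,-1.22]], rot=[[0,0,0],[0,0,0],[0,0,0],[0,0,0],[0,0,0]], fingers=[0,0,0,0,0])

```text
clock: 3.8
tool_pos: [0.3943, -0.2568, 0.0609]
tcp_rot: [-3.125, -0.16, -0.032]
wrist_force: [2.6, 0.4, -1.8]
width: 0.0004
finger_force: 1.1
```

jog_arm(delta_pos=[[0,0,0],[0,0,0]], rot=[[0,0,0],[0,0,0]], fingers=[0,0])

```text
clock: 4.0
tool_pos: [0.3946, -0.2566, 0.0602]
tcp_rot: [-3.126, -0.159, -0.03]
wrist_force: [0.7, -0.4, 1.1]
width: 0.0007
finger_force: 0.0
```

Run:
```python
from h import *
s=st(); print(np.round(s['joint_positions'],2)); print(tool(s,[.372,-.257,.054]))
```

```text
t 4.0 p [ 0.3946 -0.2566  0.0602] r [-3.126 -0.159 -0.03 ] F [ 0.7 -0.4  1.1] w 0.0007 ff 0.0
[ 0.47  0.65  0.18  2.26 -1.1   0.23  0.08]
[-2.32627378  0.10992108  0.25077696]
```

jog_arm(delta_pos=[[0,0,0],[0,0,0.3],[0,0,0.4],[0,0,0.4]], rot=[[0,-5,0],[0,-9,0],[0,-9,0],[0,-9,0]], fingers=[0,0,0,0])

```text
clock: 4.4
tool_pos: [0.3951, -0.2556, 0.0555]
tcp_rot: [-3.126, -0.002, -0.024]
wrist_force: [-1.1, -0.4, -0.3]
width: 0.0004
finger_force: 0.0
```

Run:
```python
from h import *
s=st(); print(np.round(s['joint_positions'],2)); print(tool(s,[.372,-.257,.054]))
```

```text
t 4.4 p [ 0.3951 -0.2556  0.0555] r [-3.126e+00 -2.000e-03 -2.400e-02] F [-1.1 -0.4 -0.3] w 0.0004 ff 0.0
[ 0.18  0.74  0.53  2.15 -0.86  0.48 -0.21]
[-2.30921652  0.19550173  0.14052268]
```

jog_arm(delta_pos=[[-0.7,0,0.1],[-1.4,0,0.1],[-2,0,0.1],[-2.6,0,0.1],[-2.6,0,0.1]], rot=[[0,0,0],[0,0,0],[0,0,0],[0,0,0],[0,0,0]], fingers=[0,0,0,0,0])

```text
clock: 4.9
tool_pos: [0.3689, -0.2557, 0.0554]
tcp_rot: [-3.125, -0.003, -0.027]
wrist_force: [4.0, 0.8, -0.8]
width: 0.0004
finger_force: 1.8
```

Run:
```python
from h import *
s=st(); print(np.round(s['joint_positions'],2))
```

```text
t 4.9 p [ 0.3689 -0.2557  0.0554] r [-3.125e+00 -3.000e-03 -2.700e-02] F [ 4.   0.8 -0.8] w 0.0004 ff 1.798867341130972
[ 0.23  0.72  0.49  2.21 -0.89  0.43 -0.15]
```

jog_arm(delta_pos=[[-0.3,0,0],[-0.6,0,0],[-0.6,0,0]], rot=[[0,0,0],[0,0,0],[0,0,0]], fingers=[0,0,0])

```text
clock: 5.2
tool_pos: [0.3686, -0.2557, 0.0556]
tcp_rot: [-3.127, -0.01, -0.024]
wrist_force: [15.9, 2.0, -6.8]
width: 0.0006
finger_force: 7.7
```

jog_arm(delta_pos=[[0.8,0,0],[0.8,0,-5],[0.8,0,-10],[3,0,-15],[6,0,-20]], rot=[[0,0,0],[0,0,0],[0,0,0],[0,0,0],[0,0,0]], fingers=[0,0,0,0.6,0.6])

```text
clock: 5.7
tool_pos: [0.4136, -0.2606, 0.246]
tcp_rot: [-3.126, 0.0, -0.03]
wrist_force: [1.1, -1.2, -1.7]
width: 0.0131
finger_force: 0.0
```

Run:
```python
from h import *
s=st(); c=cam('wrist'); np.save('w2.npy',c,allow_pickle=True); cv2.imwrite('pics/w2.png',cv2.resize(c['img'],(800,600)))
f=1.5625
for dx in(-.038,.038):
  for dy in(-.056,0,.056): print(np.round(proj(c,[.497+dx,-.2575+dy,.056])*f))
```

```text
t 5.7 p [ 0.4136 -0.2606  0.246 ] r [-3.126  0.    -0.03 ] F [ 1.1 -1.2 -1.7] w 0.0131 ff 0.0
[481. 205.]
[396. 208.]
[311. 210.]
[482.  81.]
[392.  85.]
[303.  88.]
```

View pics/w2.png

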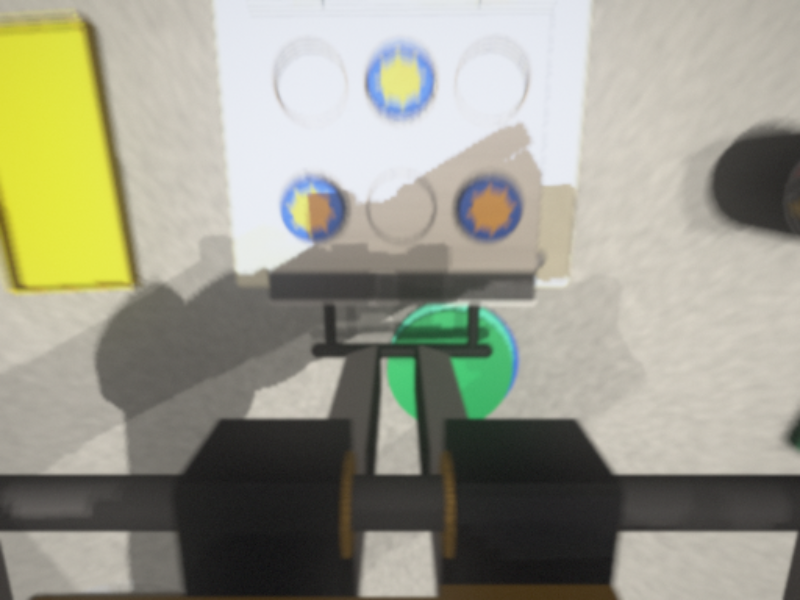

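Three stamped caps are visible: back-middle (400,80), front-left (313,208) and front-right (490,208). The empty recesses are at (310,83), (492,83) and (401,207), and the table is on its stop.

```bash
cat >> h.py <<'E'
def blobs(c,lo,hi,amin=80,close=9):
    h=cv2.cvtColor(c['img'],cv2.COLOR_BGR2HSV); m=cv2.morphologyEx(cv2.inRange(h,lo,hi),cv2.MORPH_CLOSE,np.ones((close,close)))
    return [(np.array(cv2.minEnclosingCircle(k)[0]),cv2.minEnclosingCircle(k)[1],cv2.minAreaRect(k),k) for k in cv2.findContours(m,cv2.RETR_EXTERNAL,cv2.CHAIN_APPROX_NONE)[0] if cv2.contourArea(k)>amin]
BLUE=((100,110,40),(128,255,255))
def radius(c,p,r,z): return np.linalg.norm(ray(c,p+np.array([r,0]),z)-ray(c,p,z))
E
python3 - <<'E'
from h import *
c=np.load('w2.npy',allow_pickle=True).item(); pts=[]
for p,r,_,k in blobs(c,*BLUE):
    print('blue',np.round(p*1.5625),np.round(ray(c,p,.07),4),'r',round(radius(c,p,r,.07),4))
for p in((310,83),(492,83),(401,207)): print('recess',np.round(ray(c,np.array(p)/1.5625,.056),4))
t=np.load('top.npy',allow_pickle=True).item()
E
```

```text
blue [305. 213.] [ 0.4584 -0.2001  0.07  ] r 0.0171
blue [315. 207.] [ 0.4623 -0.2062  0.07  ] r 0.0175
blue [378.  84.] [ 0.5339 -0.2495  0.07  ] r 0.0128
recess [ 0.5376 -0.2063  0.056 ]
recess [ 0.5339 -0.3197  0.056 ]
recess [ 0.4594 -0.261   0.056 ]
```

jog_arm(delta_pos=[[2.3,-2.8,4],[4.6,-5.7,8],[4.6,-5.7,12],[4.6,-5.7,12]], rot=[[-0.9,0,0],[-0.9,0,0],[-0.9,0,0],[-0.9,0,0]], fingers=[0.64,0.64,0.64,0.64])

```text
clock: 6.15
tool_pos: [0.4598, -0.1993, 0.1205]
tcp_rot: [-3.138, 0.009, -0.024]
wrist_force: [-0.9, 0.6, 0.2]
width: 0.0486
finger_force: 0.0
```

Run:
```python
from h import *
s=st(); print(tool(s,[.4612,-.2049,.0765]))
c=cam('wrist'); np.save('w3.npy',c,allow_pickle=True); cv2.imwrite('pics/w3.png',cv2.resize(c['img'],(640,480)))
```

```text
t 6.15 p [ 0.4598 -0.1993  0.1205] r [-3.138  0.009 -0.024] F [-0.9  0.6  0.2] w 0.0486 ff 0.0
[0.19767047 0.5750492  4.39677811]
```

View pics/w3.png

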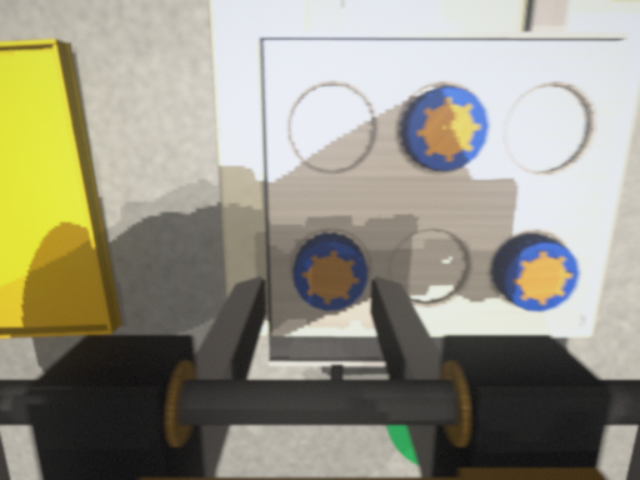

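Run:
```python
from h import *
c=np.load('w3.npy',allow_pickle=True).item()
for p in((332,127),(550,128),(430,266)): print('recess',np.round(ray(c,np.array(p)/1.25,.056),4))
for p in((333,276),(449,128),(543,274)): print('cap',np.round(ray(c,np.array(p)/1.25,.07),4))
for p in((118,331),(70,40)): print('tray',np.round(ray(c,np.array(p)/1.25,.015),4))
```

```text
recess [ 0.5345 -0.2077  0.056 ]
recess [ 0.5312 -0.3198  0.056 ]
recess [ 0.4578 -0.2615  0.056 ]
cap [ 0.4582 -0.2066  0.07  ]
cap [ 0.5326 -0.2637  0.07  ]
cap [ 0.4568 -0.3176  0.07  ]
tray [ 0.4008 -0.0576  0.015 ]
tray [ 0.587  -0.0574  0.015 ]
```

jog_arm(delta_pos=[[0,0.6,0],[0,0.6,2.5],[0,0.6,4.4],[0,0.6,4.4]], rot=[[0,0,0],[0,0,0],[0,0,0],[0,0,0]], fingers=[0.64,0.64,0.64,0.64])

```text
clock: 6.6
tool_pos: [0.4628, -0.2101, 0.0818]
tcp_rot: [3.141, -0.002, -0.029]
wrist_force: [-0.9, 0.4, 0.5]
width: 0.0604
finger_force: 0.0
```

jog_arm(delta_pos=[[0,0,0],[0,0,0],[0,0,0],[0,0,0],[0,0,0]], rot=[[0,0,0],[0,0,0],[0,0,0],[0,0,0],[0,0,0]], fingers=[0.3,0.3,0.3,0.3,0.3])

```text
clock: 7.1
tool_pos: [0.4643, -0.2076, 0.0823]
tcp_rot: [-3.14, -0.003, -0.026]
wrist_force: [-0.5, 2.3, 8.0]
width: 0.0383
finger_force: 30.0
```

jog_arm(delta_pos=[[0,0,-1.5],[0,0,-4],[0,-4.5,-8],[0,-9,-10],[0,-13.5,-10]], rot=[[0,0,0],[0,0,0],[0,0,0],[0,0,0],[0,0,0]], fingers=[0.3,0.3,0.3,0.3,0.3])

```text
clock: 7.6
tool_pos: [0.4685, -0.077, 0.1836]
tcp_rot: [3.14, -0.007, -0.029]
wrist_force: [1.2, -0.1, -0.9]
width: 0.0385
finger_force: 30.0
```

Run:
```python
from h import *
s=st()
c=cam('wrist'); cv2.imwrite('pics/w4.png',cv2.resize(c['img'],(640,480)))
h=cv2.cvtColor(c['img'],cv2.COLOR_BGR2HSV); m=cv2.inRange(h,(20,120,60),(35,255,255))
for k in cv2.findContours(m,cv2.RETR_EXTERNAL,cv2.CHAIN_APPROX_NONE)[0]:
    if cv2.contourArea(k)>800:
        b=cv2.boxPoints(cv2.minAreaRect(k)); print(np.round(b*1.25)); print(np.round([ray(c,q,.013)[:2] for q in b],4))
```

```text
t 7.6 p [ 0.4685 -0.077   0.1836] r [ 3.14  -0.007 -0.029] F [ 1.2 -0.1 -0.9] w 0.0385 ff 29.997876584529877
[[-30. 229.]
 [ 42. 201.]
 [103. 357.]
 [ 31. 385.]]
[[0.4744 0.2046]
 [0.4957 0.1421]
 [0.3574 0.1146]
 [0.3313 0.183 ]]
[[144.  77.]
 [262.  63.]
 [291. 303.]
 [173. 318.]]
[[ 0.5854  0.0493]
 [ 0.5928 -0.039 ]
 [ 0.4025 -0.0522]
 [ 0.3921  0.0493]]
```

View pics/w4.png

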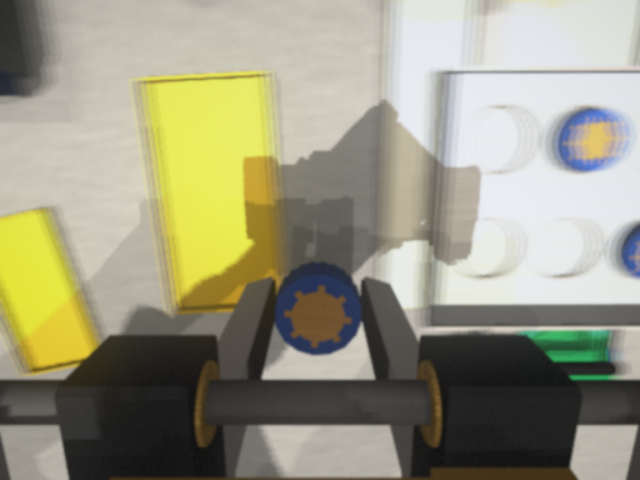

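Cap 1 is held at (318,305) and level. The tray spans (137..284, 72..314).

jog_arm(delta_pos=[[-1.5,-4,3],[-3.2,-7.2,6],[-3.2,-7.2,10],[-3.2,-7.2,10],[-3.2,-7.2,10]], rot=[[0,0,0],[0,0,0],[0,0,0],[0,0,0],[0,0,0]], fingers=[0.3,0.3,0.3,0.3,0.3])

```text
clock: 8.15
tool_pos: [0.4373, -0.0051, 0.0813]
tcp_rot: [3.14, -0.002, -0.028]
wrist_force: [0.3, -0.6, 0.1]
width: 0.0385
finger_force: 30.0
```

Run:
```python
from h import *
s=st(); print(tool(s,[.436,-.0,.037]))
c=cam('wrist'); s=st()
h=cv2.cvtColor(c['img'],cv2.COLOR_BGR2HSV); m=cv2.inRange(h,(20,120,60),(35,255,255)); m[:]=cv2.morphologyEx(m,cv2.MORPH_OPEN,np.ones((3,3)))
y=40
for y in(20,60,100,140,180,220):
    x=np.where(m[y,100:420])[0]+100
    if len(x): print(y,x.min(),x.max(),np.round(ray(c,(x.min(),y),.014)[:2],4),np.round(ray(c,(x.max(),y),.014)[:2],4))
col=np.where(m[:,256])[0]; print(col.min(),col.max(),ray(c,(256,col.min()),.014))
```

```text
t 8.15 p [ 0.4373 -0.0051  0.0813] r [ 3.14e+00 -2.00e-03 -2.80e-02] F [ 0.3 -0.6  0.1] w 0.0385 ff 29.999066591262817
[-0.15105994 -0.51203791  4.42589372]
t 8.2 p [ 0.4381 -0.0055  0.0819] r [ 3.14  -0.004 -0.028] F [ 0.8 -0.4 -0.7] w 0.0384 ff 29.999114871025085
20 166 319 [0.5631 0.0463] [ 0.5604 -0.0482]
60 170 319 [0.5399 0.046 ] [ 0.5372 -0.0487]
100 174 320 [0.5153 0.0456] [ 0.5127 -0.0498]
140 178 320 [0.4893 0.0452] [ 0.4867 -0.0504]
180 183 319 [0.4617 0.044 ] [ 0.4591 -0.0503]
220 187 319 [0.4324 0.0436] [ 0.4298 -0.0509]
0 209 [ 0.57262221 -0.00955906  0.014     ]
```

jog_arm(delta_pos=[[-0.1,-0.2,2.5],[-0.1,-0.2,4.5],[-0.1,-0.2,4.5]], rot=[[0,0,0],[0,0,0],[0,0,0]], fingers=[0.3,0.3,0.3])

```text
clock: 8.5
tool_pos: [0.4368, -0.003, 0.036]
tcp_rot: [3.141, -0.002, -0.029]
wrist_force: [-0.1, -0.0, -0.4]
width: 0.0388
finger_force: 30.0
```

jog_arm(delta_pos=[[0,0,0],[0,0,0],[0,0,0],[0,0,-3],[0,0,-7]], rot=[[0,0,0],[0,0,0],[0,0,0],[0,0,0],[0,0,0]], fingers=[0.6,0.6,0.6,0.64,0.64])

```text
clock: 9.0
tool_pos: [0.4347, -0.0019, 0.1061]
tcp_rot: [3.141, 0.002, -0.027]
wrist_force: [0.7, 0.6, 0.0]
width: 0.0599
finger_force: 0.0
```

jog_arm(delta_pos=[[2,5,-4],[4,10,-4],[6,15,-4],[7,19,-4],[7,23,-4]], rot=[[0,0,0],[0,0,0],[0,0,0],[0,0,0],[0,0,0]], fingers=[0.64,0.64,0.64,0.64,0.64])

```text
clock: 9.5
tool_pos: [0.5014, -0.2322, 0.1467]
tcp_rot: [3.14, -0.003, -0.023]
wrist_force: [0.9, 0.4, 0.2]
width: 0.0602
finger_force: 0.0
```

jog_arm(delta_pos=[[1,2.5,0],[2,2.5,2],[2,2.5,2]], rot=[[0,0,0],[0,0,0],[0,0,0]], fingers=[0.64,0.64,0.64])

```text
clock: 9.8
tool_pos: [0.5187, -0.2561, 0.1247]
tcp_rot: [-3.141, 0.001, -0.026]
wrist_force: [0.1, 0.7, -0.1]
width: 0.06
finger_force: 0.0
```

Run:
```python
from h import *
s=st(); print(tool(s,[.532,-.2635,.077]))
```

```text
t 9.8 p [ 0.5187 -0.2561  0.1247] r [-3.141e+00  1.000e-03 -2.600e-02] F [ 0.1  0.7 -0.1] w 0.06 ff 0.0
[1.35250801 0.70754461 4.76419899]
```

jog_arm(delta_pos=[[1.3,0.7,1],[1.3,0.7,3.5],[1.3,0.7,4.8],[1.3,0.7,4.8]], rot=[[0,0,0],[0,0,0],[0,0,0],[0,0,0]], fingers=[0.64,0.64,0.64,0.64])

```text
clock: 10.2
tool_pos: [0.5306, -0.262, 0.0768]
tcp_rot: [-3.14, 0.002, -0.025]
wrist_force: [-0.1, 0.6, -0.4]
width: 0.0603
finger_force: 0.0
```

jog_arm(delta_pos=[[0,0,0],[0,0,0],[0,0,0],[0,0,0],[0,0,0]], rot=[[0,0,0],[0,0,0],[0,0,0],[0,0,0],[0,0,0]], fingers=[0.3,0.3,0.3,0.3,0.3])

```text
clock: 10.7
tool_pos: [0.5323, -0.2638, 0.0788]
tcp_rot: [3.141, -0.002, -0.026]
wrist_force: [-1.5, 1.2, 6.2]
width: 0.0394
finger_force: 30.0
```

jog_arm(delta_pos=[[0,0,-2],[0,0,-5],[-0.5,-4.5,-7],[-1,-9,-7],[-2,-13.5,-7]], rot=[[0,0,0],[0,0,0],[0,0,0],[0,0,0],[0,0,0]], fingers=[0.3,0.3,0.3,0.3,0.3])

```text
clock: 11.2
tool_pos: [0.516, -0.127, 0.1485]
tcp_rot: [3.141, -0.004, -0.027]
wrist_force: [0.1, 1.3, -0.8]
width: 0.039
finger_force: 30.0
```

jog_arm(delta_pos=[[-1,-5,0],[-1.7,-9,0],[-2.4,-12.5,0],[-2.4,-12.5,3],[-2.4,-12.5,3]], rot=[[0,0,0],[0,0,0],[0,0,0],[0,0,0],[0,0,0]], fingers=[0.3,0.3,0.3,0.3,0.3])

```text
clock: 11.7
tool_pos: [0.4926, -0.0004, 0.1158]
tcp_rot: [-3.141, 0.004, -0.023]
wrist_force: [-0.4, 0.1, -0.5]
width: 0.0395
finger_force: 30.0
```

Run:
```python
from h import *
s=st(); print(tool(s,[.493,-.003,.034]))
c=cam('wrist'); cv2.imwrite('pics/w5.png',cv2.resize(c['img'],(640,480)))
```

```text
t 11.7 p [ 4.926e-01 -4.000e-04  1.158e-01] r [-3.141  0.004 -0.023] F [-0.4  0.1 -0.5] w 0.0395 ff 29.99966651201248
[0.07416115 0.26155672 8.17608574]
```

View pics/w5.png

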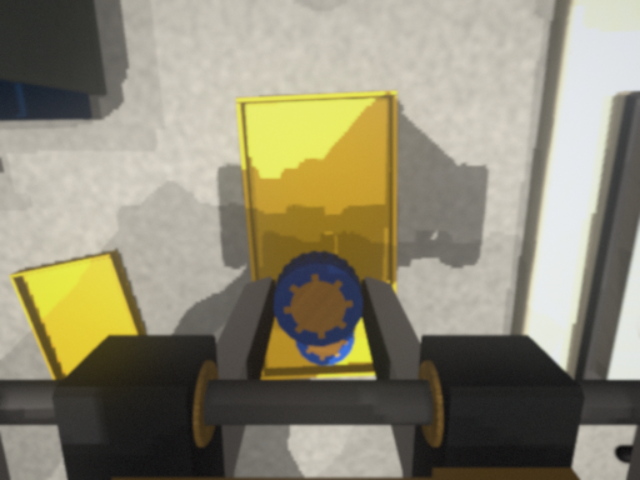

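Cap 1 sits in the tray at (325,347), and cap 2 is held at (318,300). I'll place it and fetch the third.

jog_arm(delta_pos=[[0.1,0.2,4],[0.1,0.2,7],[0.1,0.2,8.2],[0.1,0.2,8.2]], rot=[[0,0,0],[0,0,0],[0,0,0],[0,0,0]], fingers=[0.3,0.3,0.3,0.3])

```text
clock: 12.15
tool_pos: [0.4954, -0.0061, 0.0354]
tcp_rot: [3.141, 0.0, -0.029]
wrist_force: [0.5, -0.1, -0.9]
width: 0.0398
finger_force: 3.0
```

jog_arm(delta_pos=[[0,0,0],[0,0,0],[0,0,0],[0,0,-3],[0,0,-7]], rot=[[0,0,0],[0,0,0],[0,0,0],[0,0,0],[0,0,0]], fingers=[0.6,0.6,0.6,0.64,0.64])

```text
clock: 12.65
tool_pos: [0.4945, -0.0044, 0.1061]
tcp_rot: [3.141, 0.002, -0.026]
wrist_force: [1.6, 0.3, -0.2]
width: 0.0599
finger_force: 0.0
```

jog_arm(delta_pos=[[0,5,-3],[0,10,-3],[-1,15,-3],[-2,20,-3],[-3,24.5,-3]], rot=[[0,0,0],[0,0,0],[0,0,0],[0,0,0],[0,0,0]], fingers=[0.64,0.64,0.64,0.64,0.64])

```text
clock: 13.15
tool_pos: [0.4603, -0.2453, 0.1367]
tcp_rot: [3.141, -0.003, -0.025]
wrist_force: [0.2, 0.3, -0.1]
width: 0.0602
finger_force: 0.0
```

jog_arm(delta_pos=[[0,3.5,0],[0,7,0],[0,7,1],[0,7,1]], rot=[[0,0,0],[0,0,0],[0,0,0],[0,0,0]], fingers=[0.64,0.64,0.64,0.64])

```text
clock: 13.55
tool_pos: [0.4578, -0.3134, 0.1253]
tcp_rot: [-3.141, -0.0, -0.027]
wrist_force: [0.4, 1.2, -0.4]
width: 0.0604
finger_force: 0.0
```

Run:
```python
from h import *
s=st(); print(tool(s,[.4572,-.3172,.077]))
c=cam('wrist');t=cam('top')
for n,k,z in(('w',c,.07),):
  for p,r,_,_ in blobs(k,*BLUE,amin=300): print(n,np.round(p*1.25),np.round(ray(k,p,z),4),round(radius(k,p,r,z),4))
```

```text
t 13.55 p [ 0.4578 -0.3134  0.1253] r [-3.141 -0.    -0.027] F [ 0.4  1.2 -0.4] w 0.0604 ff 0.0
[-0.05465507  0.38146645  4.82817697]
w [323. 274.] [ 0.4564 -0.316   0.07  ] 0.0183
```

jog_arm(delta_pos=[[0,0.3,1],[0,0.3,3.5],[0,0.3,4.8],[0,0.3,4.8]], rot=[[0,0,0],[0,0,0],[0,0,0],[0,0,0]], fingers=[0.64,0.64,0.64,0.64])

```text
clock: 14.05
tool_pos: [0.4585, -0.3154, 0.0764]
tcp_rot: [-3.14, 0.0, -0.025]
wrist_force: [0.1, 0.1, 0.6]
width: 0.0602
finger_force: 0.0
```

jog_arm(delta_pos=[[0,0,0],[0,0,0],[0,0,0],[0,0,0],[0,0,0]], rot=[[0,0,0],[0,0,0],[0,0,0],[0,0,0],[0,0,0]], fingers=[0.3,0.3,0.3,0.3,0.3])

```text
clock: 14.55
tool_pos: [0.4588, -0.3167, 0.0781]
tcp_rot: [3.141, -0.002, -0.026]
wrist_force: [0.2, 0.6, 1.9]
width: 0.0391
finger_force: 30.0
```

jog_arm(delta_pos=[[0,0,-2],[0,0,-5],[1.5,-4.5,-7],[3,-9,-7],[5,-13.5,-7]], rot=[[0,0,0],[0,0,0],[0,0,0],[0,0,0],[0,0,0]], fingers=[0.3,0.3,0.3,0.3,0.3])

```text
clock: 15.05
tool_pos: [0.5123, -0.1818, 0.1487]
tcp_rot: [3.141, -0.003, -0.028]
wrist_force: [0.6, -0.4, -0.4]
width: 0.0389
finger_force: 30.0
```

jog_arm(delta_pos=[[1,-5,0],[2,-9,0],[3,-13.5,0],[4,-18,0],[4,-18,3]], rot=[[0,0,0],[0,0,0],[0,0,0],[0,0,0],[0,0,0]], fingers=[0.3,0.3,0.3,0.3,0.3])

```text
clock: 15.55
tool_pos: [0.5608, 0.0051, 0.1191]
tcp_rot: [-3.137, -0.007, -0.013]
wrist_force: [0.3, -0.2, -1.6]
width: 0.0393
finger_force: 30.0
```

Run:
```python
from h import *
s=st(); print(tool(s,[.553,-.002,.034]))
```

```text
t 15.55 p [0.5608 0.0051 0.1191] r [-3.137 -0.007 -0.013] F [ 0.3 -0.2 -1.6] w 0.0393 ff 30.00123381614685
[-0.83591794  0.7621785   8.49567155]
```

jog_arm(delta_pos=[[-0.5,0.3,3],[-0.8,0.6,6],[-0.8,0.6,8.2],[-0.8,0.6,8.4],[-0.8,0.6,8.4]], rot=[[0,0,0],[0,0,0],[0,0,0],[0,0,0],[0,0,0]], fingers=[0.3,0.3,0.3,0.3,0.3])

```text
clock: 16.05
tool_pos: [0.5486, -0.0101, 0.0338]
tcp_rot: [3.141, -0.001, -0.026]
wrist_force: [-0.1, 0.3, -0.2]
width: 0.0391
finger_force: 30.0
```

jog_arm(delta_pos=[[0,0,0],[0,0,0],[0,0,0],[0,0,-3],[0,0,-8]], rot=[[0,0,0],[0,0,0],[0,0,0],[0,0,0],[0,0,0]], fingers=[0.6,0.6,0.6,0.64,0.64])

```text
clock: 16.55
tool_pos: [0.5466, -0.0094, 0.1129]
tcp_rot: [3.141, 0.004, -0.026]
wrist_force: [2.3, 0.8, 0.9]
width: 0.0601
finger_force: 0.0
```

jog_arm(delta_pos=[[-2,-4,-4],[-4,-8,-8],[-6,-12,-12],[-7,-16,-14],[-8,-20,-14]], rot=[[0,0,0],[0,0,0],[0,0,0],[0,0,0],[0,0,0]], fingers=[0,0,0,0,0])

```text
clock: 17.05
tool_pos: [0.4775, 0.1799, 0.254]
tcp_rot: [-3.14, -0.006, -0.028]
wrist_force: [0.7, 0.5, -0.3]
width: 0.0234
finger_force: 0.0
```

jog_arm(delta_pos=[[0,-4,0],[0,-7,0],[0,-7,0],[0,-7,0]], rot=[[0,0,0],[0,0,0],[0,0,0],[0,0,0]], fingers=[0,0,0,0])

```text
clock: 17.45
tool_pos: [0.4784, 0.2494, 0.2509]
tcp_rot: [3.141, -0.001, -0.025]
wrist_force: [-0.3, -0.7, -0.4]
width: 0.0005
finger_force: 0.0
```

Run:
```python
from h import *
s=st(); c=cam('wrist'); t=cam('top'); np.save('w6.npy',c,allow_pickle=True)
a=cv2.resize(c['img'],(600,450)); b=t['img'][165:265,215:375]; b=cv2.resize(b,(240,150)); 
o=np.zeros((600,600,3),np.uint8); o[:450]=a; o[450:,:240]=b; cv2.imwrite('pics/w6.png',o)
```

```text
t 17.45 p [0.4784 0.2494 0.2509] r [ 3.141e+00 -1.000e-03 -2.500e-02] F [-0.3 -0.7 -0.4] w 0.0005 ff 0.0
```

View pics/w6.png

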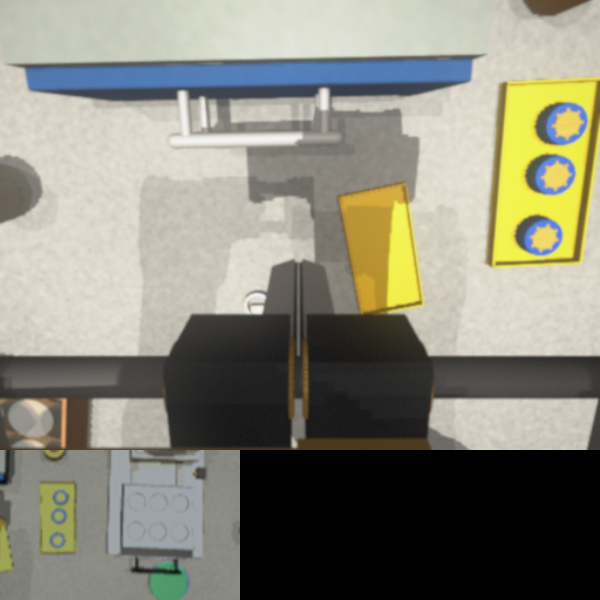

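All three stamped caps lie in the tray ((567,123), (553,174), (542,238)), and the jig is empty. The drawer's top bar runs (170,141)-(341,137), and its posts are at columns 185 and 323.

Run:
```python
from h import *
f=600/512
c=np.load('w6.npy',allow_pickle=True).item()
for p,z in(((170,141),.112),((341,137),.112),((255,139.),.112),((255,93),.112),((27,88),.12),((471,78),.12),((8,65),.15),((484,53),.15)): print(p,np.round(ray(c,np.array(p)/f,z),4))
s=st(); print(tool(s,[.558,.277,.112]))
```

```text
(170, 141) [0.5413 0.3436 0.112 ]
(341, 137) [0.5411 0.2162 0.112 ]
(255, 139.0) [0.5412 0.2802 0.112 ]
(255, 93) [0.5737 0.2785 0.112 ]
(27, 88) [0.5804 0.4375 0.12  ]
(471, 78) [0.5793 0.1266 0.12  ]
(8, 65) [0.5912 0.4271 0.15  ]
(484, 53) [0.5907 0.1323 0.15  ]
t 17.55 p [0.4788 0.2477 0.2511] r [ 3.141e+00 -1.000e-03 -2.800e-02] F [ 0.2 -0.5  0.8] w 0.0004 ff 0.0
[ 7.81734911 -3.16459786 13.91833384]
```

jog_arm(delta_pos=[[4,-1.6,3],[8.1,-3.2,6],[8.1,-3.2,10.5],[8.1,-3.2,10.5],[8.1,-3.2,10.5]], rot=[[0,0,-1.6],[0,0,-1.6],[0,0,-1.6],[0,0,-1.6],[0,0,-1.6]], fingers=[0,0,0,0,0])

```text
clock: 18.05
tool_pos: [0.5609, 0.2769, 0.1455]
tcp_rot: [3.14, -0.0, -0.001]
wrist_force: [-0.0, -0.0, 0.9]
width: 0.0004
finger_force: 0.0
```

Run:
```python
from h import *
s=st(); print(tool(s,[.561,.279,.113]))
```

```text
t 18.05 p [0.5609 0.2769 0.1455] r [ 3.14e+00 -0.00e+00 -1.00e-03] F [-0.  -0.   0.9] w 0.0004 ff 0.0
[ 0.00909664 -0.21620053  3.24613937]
```

jog_arm(delta_pos=[[0,-0.1,1.5],[0,-0.1,3.2],[0,-0.1,3.2]], rot=[[0,0,0],[0,0,0],[0,0,0]], fingers=[0,0,0])

```text
clock: 18.35
tool_pos: [0.5587, 0.28, 0.1115]
tcp_rot: [3.14, 0.003, 0.002]
wrist_force: [0.2, 0.5, -0.3]
width: 0.0002
finger_force: 0.0
```

jog_arm(delta_pos=[[-1,0,0],[-2.5,0,0],[-4.5,0,0],[-6.5,0,0],[-8.5,0,0]], rot=[[0,0,0],[0,0,0],[0,0,0],[0,0,0],[0,0,0]], fingers=[0,0,0,0,0])

```text
clock: 18.85
tool_pos: [0.4754, 0.2799, 0.1145]
tcp_rot: [-3.142, -0.004, 0.002]
wrist_force: [1.8, 0.8, -2.0]
width: 0.0008
finger_force: 0.9
```

jog_arm(delta_pos=[[-2,0,0],[-4,0,0],[-6,0,0],[-8,0,0],[-9,0,0]], rot=[[0,0,0],[0,0,0],[0,0,0],[0,0,0],[0,0,0]], fingers=[0,0,0,0,0])

```text
clock: 19.35
tool_pos: [0.3836, 0.2801, 0.1141]
tcp_rot: [-3.141, -0.0, 0.003]
wrist_force: [0.1, 0.1, 0.2]
width: 0.0007
finger_force: 0.0
```

jog_arm(delta_pos=[[-0.7,0,0],[-1.4,0,0],[-2,0,0],[-2.2,0,0],[-2.2,0,0]], rot=[[0,0,0],[0,0,0],[0,0,0],[0,0,0],[0,0,0]], fingers=[0,0,0,0,0])

```text
clock: 19.85
tool_pos: [0.3661, 0.2799, 0.114]
tcp_rot: [3.141, -0.006, 0.001]
wrist_force: [4.6, 0.3, -2.1]
width: 0.0005
finger_force: 2.3
```

jog_arm(delta_pos=[[0.8,0,0],[0.8,0,-5],[0.8,0,-10],[4,0,-14],[6.5,0,-15]], rot=[[0,0,0],[0,0,0],[0,0,0],[0,0,0],[0,0,0]], fingers=[0,0,0,0.5,0.64])

```text
clock: 20.35
tool_pos: [0.4306, 0.2804, 0.2676]
tcp_rot: [-3.139, -0.005, 0.003]
wrist_force: [0.9, 0.9, -0.2]
width: 0.0129
finger_force: 0.0
```

jog_arm(delta_pos=[[0,0,0],[0,0,0]], rot=[[0,0,0],[0,0,0]], fingers=[0.64,0.64])

```text
clock: 20.55
tool_pos: [0.4278, 0.2793, 0.2631]
tcp_rot: [3.14, 0.001, 0.001]
wrist_force: [-0.2, -1.0, -0.5]
width: 0.0291
finger_force: 0.0
```

Run:
```python
from h import *
s=st(); c=cam('wrist'); np.save('w7.npy',c,allow_pickle=True); cv2.imwrite('pics/w7.png',cv2.resize(c['img'],(640,480)))
for p,r,_,k in blobs(c,*BLUE,amin=200,close=3): print(np.round(p*1.25),np.round(ray(c,p,.105),4),round(radius(c,p,r,.105),4))
```

```text
t 20.55 p [0.4278 0.2793 0.2631] r [3.14e+00 1.00e-03 1.00e-03] F [-0.2 -1.  -0.5] w 0.0291 ff 0.0
[402. 282.] [0.3831 0.2119 0.105 ] 0.021
[480. 280.] [0.385  0.1491 0.105 ] 0.0282
[309. 282.] [0.383  0.2864 0.105 ] 0.0206
[197. 279.] [0.3856 0.3769 0.105 ] 0.0649
[607. 207.] [0.4452 0.0573 0.105 ] 0.0163
[380. 191.] [0.4572 0.2321 0.105 ] 0.0186
[318. 189.] [0.4588 0.2797 0.105 ] 0.0184
[253. 187.] [0.4599 0.3288 0.105 ] 0.0188
[187. 178.] [0.4669 0.3787 0.105 ] 0.0199
[623. 138.] [0.4965 0.0544 0.105 ] 0.0167
[632.  81.] [0.5357 0.0552 0.105 ] 0.0158
```

View pics/w7.png

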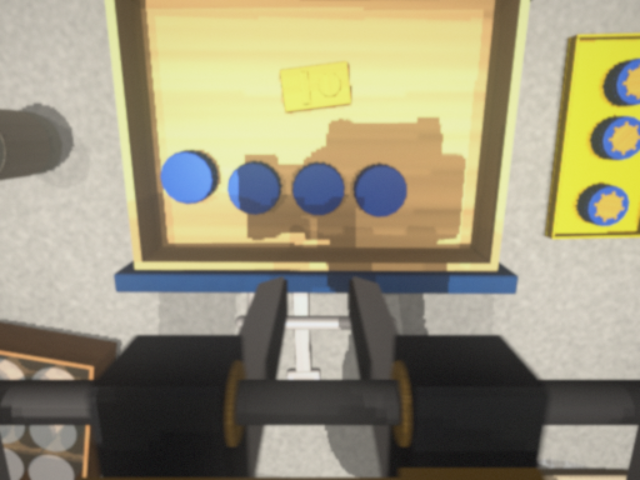

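The drawer holds four plain caps in a row, at (189,177), (254,188), (318,189) and (380,190), with the die at (317,86). Neighbours are only about 8 mm apart along y, so I must grip along x and turn the tool 90°.

Run:
```python
from h import *
c=np.load('w7.npy',allow_pickle=True).item(); s=st(); print(np.round(s['joint_positions'],2))
for p in((189,177),(254,188),(318,189),(380,190)):
    print(np.round(ray(c,np.array(p)/1.25,.105),4))
for p in((137,268),(497,268)): print('board',np.round(ray(c,np.array(p)/1.25,.128),4))
```

```text
t 20.6 p [0.427  0.2794 0.2626] r [3.14e+00 2.00e-03 1.00e-03] F [ 0.4  0.5 -0.1] w 0.0331 ff 0.0
[-1.29  0.57  1.03  1.87 -0.56  1.04 -1.6 ]
[0.4675 0.3769 0.105 ]
[0.4592 0.3282 0.105 ]
[0.4585 0.2796 0.105 ]
[0.4578 0.2324 0.105 ]
board [0.4029 0.4136 0.128 ]
board [0.4031 0.1469 0.128 ]
```

jog_arm(delta_pos=[[0,0,0],[0,0,0],[0,0,0],[0,0,0],[0,0,0]], rot=[[0,0,8.5],[0,0,17],[0,0,25.5],[0,0,34],[0,0,42]], fingers=[0.64,0.64,0.64,0.64,0.64])

```text
clock: 21.1
tool_pos: [0.4265, 0.2798, 0.2623]
tcp_rot: [3.139, 0.001, -0.737]
wrist_force: [0.2, -1.1, 0.5]
width: 0.06
finger_force: 0.0
```

jog_arm(delta_pos=[[0,0,0],[0,0,0],[0,0,0],[0,0,0],[0,0,0]], rot=[[0,0,8.5],[0,0,17],[0,0,25.5],[0,0,34],[0,0,42]], fingers=[0.64,0.64,0.64,0.64,0.64])

```text
clock: 21.6
tool_pos: [0.4265, 0.2798, 0.2623]
tcp_rot: [3.139, -0.001, -1.47]
wrist_force: [-0.0, 0.2, -0.3]
width: 0.06
finger_force: 0.0
```

jog_arm(delta_pos=[[0,0,0],[0,0,0],[0,0,0]], rot=[[0,0,6],[0,0,6],[0,0,6]], fingers=[0.64,0.64,0.64])

```text
clock: 21.9
tool_pos: [0.4274, 0.2798, 0.2628]
tcp_rot: [3.141, -0.001, -1.568]
wrist_force: [-0.3, -0.4, -0.1]
width: 0.06
finger_force: 0.0
```

Run:
```python
from h import *
s=st(); print(np.round(s['joint_positions'],2)); print(tool(s,[.458,.2324,.108]))
```

```text
t 21.9 p [0.4274 0.2798 0.2628] r [ 3.141e+00 -1.000e-03 -1.568e+00] F [-0.3 -0.4 -0.1] w 0.06 ff 0.0
[-1.39  0.73  1.32  1.87 -0.77  1.19 -2.93]
[ 4.73365375 -3.05778534 15.48514696]
```

jog_arm(delta_pos=[[0,0,0],[0,0,0],[0,0,0],[0,0,0],[0,0,0]], rot=[[0,0,-8.5],[0,0,-17],[0,0,-25.5],[0,0,-34],[0,0,-42]], fingers=[0.64,0.64,0.64,0.64,0.64])

```text
clock: 22.4
tool_pos: [0.4278, 0.2799, 0.2635]
tcp_rot: [-3.142, -0.001, -0.828]
wrist_force: [-0.1, 0.1, -0.0]
width: 0.0601
finger_force: 0.0
```

jog_arm(delta_pos=[[0,0,0],[0,0,0],[0,0,0],[0,0,0],[0,0,0]], rot=[[0,0,-8.5],[0,0,-17],[0,0,-25.5],[0,0,-34],[0,0,-42]], fingers=[0.64,0.64,0.64,0.64,0.64])

```text
clock: 22.9
tool_pos: [0.4278, 0.2799, 0.2635]
tcp_rot: [3.141, -0.001, -0.095]
wrist_force: [0.2, -0.1, 0.5]
width: 0.0599
finger_force: 0.0
```

jog_arm(delta_pos=[[0,0,0],[0,0,0],[0,0,0],[0,0,0],[0,0,0]], rot=[[0,0,-8.5],[0,0,-17],[0,0,-25.5],[0,0,-34],[0,0,-42]], fingers=[0.64,0.64,0.64,0.64,0.64])

```text
clock: 23.4
tool_pos: [0.4279, 0.2798, 0.2635]
tcp_rot: [3.141, -0.0, 0.638]
wrist_force: [0.2, -0.1, -0.2]
width: 0.0601
finger_force: 0.0
```

jog_arm(delta_pos=[[0,0,0],[0,0,0],[0,0,0],[0,0,0],[0,0,0]], rot=[[0,0,-8.5],[0,0,-17],[0,0,-25.5],[0,0,-34],[0,0,-42]], fingers=[0.64,0.64,0.64,0.64,0.64])

```text
clock: 23.9
tool_pos: [0.428, 0.2798, 0.2635]
tcp_rot: [3.141, 0.0, 1.371]
wrist_force: [0.7, -0.3, -0.3]
width: 0.0601
finger_force: 0.0
```

jog_arm(delta_pos=[[0,0,0],[0,0,0],[0,0,0]], rot=[[0,0,-6],[0,0,-12],[0,0,-12]], fingers=[0.64,0.64,0.64])

```text
clock: 24.2
tool_pos: [0.428, 0.2797, 0.2636]
tcp_rot: [3.141, 0.0, 1.574]
wrist_force: [-0.2, 0.0, -0.6]
width: 0.0601
finger_force: 0.0
```

Run:
```python
from h import *
s=st(); print(np.round(s['joint_positions'],2)); print(tool(s,[.458,.2324,.108]))
```

```text
t 24.2 p [0.428  0.2797 0.2636] r [3.141 0.    1.574] F [-0.2  0.  -0.6] w 0.0601 ff 0.0
[-0.94  0.41  0.43  1.86 -0.21  0.92 -0.41]
[-4.73871396  2.97150821 15.5635524 ]
```

jog_arm(delta_pos=[[-2.5,1.5,4],[-4.7,3,8],[-4.7,3,11.5],[-4.7,3,11.5],[-4.7,3,11.5]], rot=[[0,0,0],[0,0,0],[0,0,0],[0,0,0],[0,0,0]], fingers=[0.64,0.64,0.64,0.64,0.64])

```text
clock: 24.7
tool_pos: [0.4584, 0.2331, 0.1489]
tcp_rot: [3.141, 0.001, 1.572]
wrist_force: [-0.1, -0.8, 1.7]
width: 0.0601
finger_force: 0.0
```

Run:
```python
from h import *
s=st(); c=cam('wrist'); t=cam('top')
for p,r,_,k in blobs(c,*BLUE,amin=400,close=3): print(np.round(p*1.25),np.round(ray(c,p,.105),4),round(radius(c,p,r,.105),4))
for P in([.458,.2324,.105],[.459,.2796,.105],[.459,.328,.105],[.467,.377,.105]): print('expected',np.round(proj(c,P)*1.25))
print(tool(s,[.458,.2324,.108]))
```

```text
t 24.7 p [0.4584 0.2331 0.1489] r [3.141e+00 1.000e-03 1.572e+00] F [-0.1 -0.8  1.7] w 0.0601 ff 0.0
[175. 339.] [0.3825 0.1987 0.105 ] 0.0132
[314. 278.] [0.4571 0.2338 0.105 ] 0.0189
[317. 186.] [0.4584 0.2807 0.105 ] 0.0192
[318.  79.] [0.4587 0.3295 0.105 ] 0.0203
[154. 128.] [0.3818 0.3082 0.105 ] 0.0611
expected [316. 280.]
expected [318. 189.]
expected [318.  83.]
expected [337. -39.]
[-0.06738488 -0.04620389  4.09385462]
```

jog_arm(delta_pos=[[0,0,1.5],[0,0,3],[0,0,4.2],[0,0,4.2]], rot=[[0,0,0],[0,0,0],[0,0,0],[0,0,0]], fingers=[0.64,0.64,0.64,0.64])

```text
clock: 25.2
tool_pos: [0.4584, 0.2334, 0.1067]
tcp_rot: [3.141, 0.0, 1.573]
wrist_force: [-0.6, 0.5, -0.6]
width: 0.06
finger_force: 0.0
```

jog_arm(delta_pos=[[0,0,0],[0,0,0],[0,0,0],[0,0,0],[0,0,0]], rot=[[0,0,0],[0,0,0],[0,0,0],[0,0,0],[0,0,0]], fingers=[0.3,0.3,0.3,0.3,0.3])

```text
clock: 25.7
tool_pos: [0.4591, 0.2332, 0.1074]
tcp_rot: [3.14, -0.0, 1.573]
wrist_force: [-0.7, -0.3, 6.5]
width: 0.0392
finger_force: 30.0
```

jog_arm(delta_pos=[[0,0,-2],[0,0,-5],[-1,0,-9],[-4,0,-10],[-8,0,-10]], rot=[[0,0,0],[0,0,0],[0,0,0],[0,0,0],[0,0,0]], fingers=[0.3,0.3,0.3,0.3,0.3])

```text
clock: 26.2
tool_pos: [0.4601, 0.1542, 0.2086]
tcp_rot: [3.136, -0.002, 1.577]
wrist_force: [0.3, 0.4, -0.7]
width: 0.0395
finger_force: 30.0
```

jog_arm(delta_pos=[[-4.5,0,0],[-9,0,0],[-13.5,0,0],[-18,0,0],[-22.5,0,0]], rot=[[0,0,0],[0,0,0],[0,0,0],[0,0,0],[0,0,0]], fingers=[0.3,0.3,0.3,0.3,0.3])

```text
clock: 26.7
tool_pos: [0.4589, -0.0738, 0.2069]
tcp_rot: [3.14, 0.0, 1.573]
wrist_force: [0.3, -0.9, 0.1]
width: 0.039
finger_force: 30.0
```

jog_arm(delta_pos=[[-4.5,0,0],[-9,0,0],[-13.5,0,0],[-18,0,0],[-22.5,0,0]], rot=[[0,0,0],[0,0,0],[0,0,0],[0,0,0],[0,0,0]], fingers=[0.3,0.3,0.3,0.3,0.3])

```text
clock: 27.2
tool_pos: [0.4592, -0.2988, 0.2068]
tcp_rot: [3.14, 0.0, 1.573]
wrist_force: [-0.1, 0.2, -0.6]
width: 0.0395
finger_force: 30.0
```

jog_arm(delta_pos=[[-1,0,3],[-2,0,6],[-2,0,9],[-2,0,9],[-2,0,9]], rot=[[0,0,0],[0,0,0],[0,0,0],[0,0,0],[0,0,0]], fingers=[0.3,0.3,0.3,0.3,0.3])

```text
clock: 27.7
tool_pos: [0.4596, -0.317, 0.117]
tcp_rot: [3.141, -0.0, 1.573]
wrist_force: [0.5, -0.3, -0.2]
width: 0.0392
finger_force: 30.0
```

Run:
```python
from h import *
s=st(); print(np.round(s['joint_positions'],2),tool(s,[.4563,-.3174,.085])); c=cam('wrist'); np.save('w8.npy',c,allow_pickle=True); cv2.imwrite('pics/w8.png',cv2.resize(c['img'],(640,480)))
for p,r,_,k in blobs(c,*BLUE,amin=400,close=3): print(np.round(p*1.25),np.round(ray(c,p,s['tool_pos'][2]-.002)-s['tool_pos'],4),round(radius(c,p,r,s['tool_pos'][2]-.002),4))
for P in ([.4563,-.3174,.056],[.458,-.2614,.056],[.4597,-.2054,.056],[.5357,-.2076,.056],[.534,-.2636,.056]): print(np.round(proj(c,P)*1.25))
```

```text
t 27.7 p [ 0.4596 -0.317   0.117 ] r [ 3.141 -0.     1.573] F [ 0.5 -0.3 -0.2] w 0.0392 ff 29.999856054782867
[ 0.34  0.67  0.33  1.88 -0.34  0.65  0.88] [-0.04308527 -0.32838673  3.20241419]
[318. 308.] [ 0.0003  0.0021 -0.002 ] 0.0198
[311. 269.]
[314. 167.]
[318.  51.]
[473.  56.]
[460. 171.]
```

View pics/w8.png

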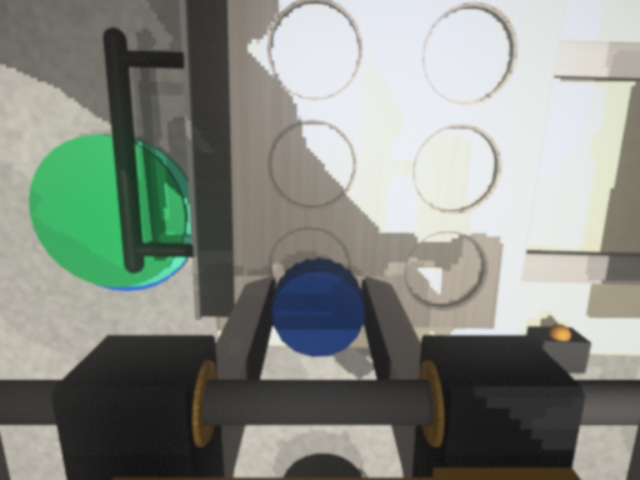

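Cap 1 is held level at (318,308). The recess rims are at FL (314,49), FM (312,164), BL (470,53) and BM (456,168), and FR is partly hidden at about (310,269).

Run:
```python
from h import *
c=np.load('w8.npy',allow_pickle=True).item(); s=st()
g=cv2.cvtColor(c['img'],cv2.COLOR_BGR2GRAY)
circ=cv2.HoughCircles(g,cv2.HOUGH_GRADIENT,1.2,40,param1=80,param2=18,minRadius=28,maxRadius=42)
if circ is not None:
  for u,v,r in circ[0]: print('hough',np.round([u*1.25,v*1.25,r*1.25]),np.round(ray(c,(u,v),.056),4))
T=np.array([.03]);ex=np.array([np.cos(.03),-np.sin(.03)]);ey=np.array([np.sin(.03),np.cos(.03)])
for p,a,b in(((314,49),-38,56),((312,164),-38,0),((470,53),38,56),((456,168),38,0),((310,269),-38,-56)):
    q=ray(c,np.array(p)/1.25,.056)[:2]; print(np.round(q,4),'jig->',np.round(q-ex*a/1e3-ey*b/1e3,4))
```

```text
t 27.75 p [ 0.4603 -0.3173  0.1179] r [3.139e+00 1.000e-03 1.573e+00] F [ 0.4  0.2 -0.3] w 0.0393 ff 29.99982476234436
hough [311. 161.  43.] [ 0.4565 -0.2586  0.056 ]
hough [455. 167.  42.] [ 0.5316 -0.2615  0.056 ]
hough [314.  52.  47.] [ 0.4581 -0.206   0.056 ]
hough [470.  53.  48.] [ 0.5342 -0.2065  0.056 ]
hough [308. 269.  43.] [ 0.4547 -0.3176  0.056 ]
hough [443. 269.  38.] [ 0.5296 -0.3175  0.056 ]
hough [143. 197.  45.] [ 0.3674 -0.2775  0.056 ]
hough [388. 110.  52.] [ 0.4951 -0.2332  0.056 ]
hough [182. 118.  50.] [ 0.3913 -0.237   0.056 ]
hough [595. 329.  50.] [ 0.6199 -0.3538  0.056 ]
hough [368. 331.  45.] [ 0.4892 -0.3549  0.056 ]
hough [536. 299.  50.] [ 0.5836 -0.3352  0.056 ]
[ 0.458  -0.2047] jig-> [ 0.4943 -0.2618]
[ 0.4569 -0.26  ] jig-> [ 0.4949 -0.2611]
[ 0.5341 -0.2064] jig-> [ 0.4944 -0.2612]
[ 0.532  -0.2619] jig-> [ 0.494  -0.2608]
[ 0.4557 -0.3174] jig-> [ 0.4953 -0.2626]
```

jog_arm(delta_pos=[[-0.1,-0.5,1],[-0.1,-0.5,2.5],[-0.1,-0.5,3.5],[-0.1,-0.5,4],[-0.1,-0.5,4.3]], rot=[[0,0,0],[0,0,0],[0,0,0],[0,0,0],[0,0,0]], fingers=[0.3,0.3,0.3,0.3,0.3])

```text
clock: 28.25
tool_pos: [0.4552, -0.3176, 0.0748]
tcp_rot: [3.14, -0.001, 1.573]
wrist_force: [-2.4, 5.3, 26.6]
width: 0.0394
finger_force: 38.9
```

jog_arm(delta_pos=[[0,0,0],[0,0,0]], rot=[[0,0,0],[0,0,0]], fingers=[0.3,0.3])

```text
clock: 28.45
tool_pos: [0.4556, -0.3176, 0.0752]
tcp_rot: [3.139, -0.0, 1.573]
wrist_force: [-0.7, 2.9, 9.1]
width: 0.0392
finger_force: 30.8
```

jog_arm(delta_pos=[[0.1,0,0],[0.2,0,0],[0.2,0,0]], rot=[[0,0,0],[0,0,0],[0,0,0]], fingers=[0.3,0.3,0.3])

```text
clock: 28.75
tool_pos: [0.4556, -0.3173, 0.0752]
tcp_rot: [3.138, 0.003, 1.573]
wrist_force: [0.3, -0.0, 5.6]
width: 0.0395
finger_force: 30.6
```

jog_arm(delta_pos=[[0,0,0],[0,0,0],[0,0,0],[0,0,-3],[0,0,-4.5]], rot=[[0,0,0],[0,0,0],[0,0,0],[0,0,0],[0,0,0]], fingers=[0.55,0.6,0.64,0.64,0.64])

```text
clock: 29.25
tool_pos: [0.455, -0.3165, 0.1203]
tcp_rot: [3.14, 0.001, 1.573]
wrist_force: [0.1, 0.5, 0.3]
width: 0.0601
finger_force: 0.0
```

Run:
```python
from h import *
s=st(); c=cam('wrist'); np.save('w9.npy',c,allow_pickle=True); cv2.imwrite('pics/w9.png',cv2.resize(c['img'],(640,480)))
for p,r,_,k in blobs(c,*BLUE,amin=400,close=3): print(np.round(p*1.25),np.round(ray(c,p,.07),4),round(radius(c,p,r,.07),4))
```

```text
t 29.25 p [ 0.455  -0.3165  0.1203] r [3.140e+00 1.000e-03 1.573e+00] F [0.1 0.5 0.3] w 0.0601 ff 0.0
[317. 275.] [ 0.455  -0.3168  0.07  ] 0.0194
```

View pics/w9.png

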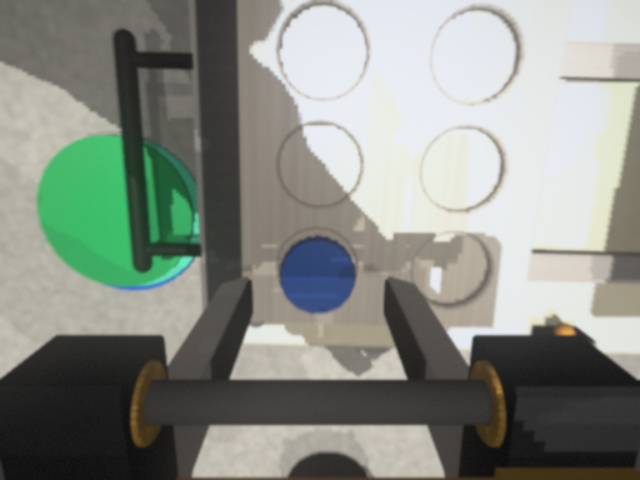

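Run:
```python
from h import *
c=np.load('w9.npy',allow_pickle=True).item()
for p in((322,50),(320,164),(317,269),(475,54),(463,168),(450,269)): print(p,np.round(ray(c,np.array(p)/1.25,.056),4))
crop=c['img'][160:260,200:310]; cv2.imwrite('pics/c9.png',cv2.resize(crop,(660,600),interpolation=cv2.INTER_CUBIC))
for z in(.07,.076): print(z,ray(c,(317/1.25,275/1.25),z))
```

```text
(322, 50) [ 0.4574 -0.2042  0.056 ]
(320, 164) [ 0.4565 -0.2598  0.056 ]
(317, 269) [ 0.455  -0.3181  0.056 ]
(475, 54) [ 0.5332 -0.2058  0.056 ]
(463, 168) [ 0.5323 -0.2617  0.056 ]
(450, 269) [ 0.53  -0.318  0.056]
0.07 [ 0.45502299 -0.31671564  0.07      ]
0.076 [ 0.45501377 -0.31460429  0.076     ]
```

View pics/c9.png

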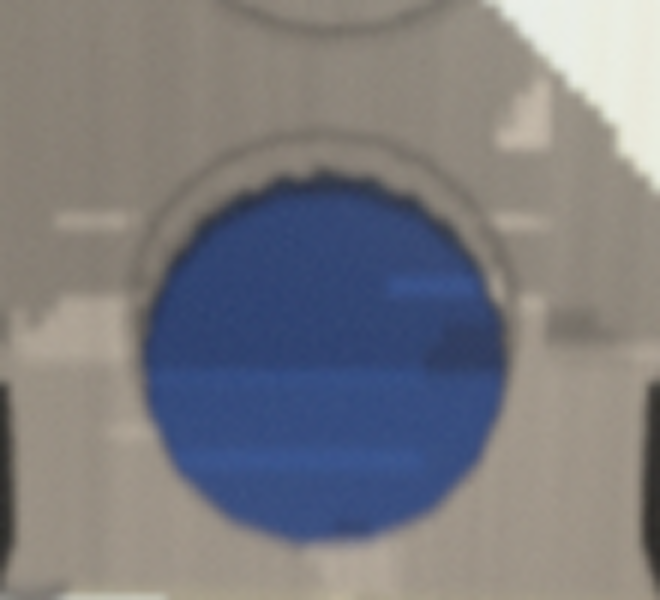

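No picture views remain (14 used), so I'll work from numbers. The cap's top centre is within 1 mm of the recess centre. I'll check that it's seated by touching its top with closed fingers.

jog_arm(delta_pos=[[0,0,0],[0,0,0],[0,0,0],[0,0,1],[0,0,1.5]], rot=[[0,0,0],[0,0,0],[0,0,0],[0,0,0],[0,0,0]], fingers=[0,0,0,0,0])

```text
clock: 29.8
tool_pos: [0.4541, -0.3156, 0.1024]
tcp_rot: [-3.141, -0.001, 1.573]
wrist_force: [0.3, -0.8, -0.5]
width: 0.0239
finger_force: 0.0
```

jog_arm(delta_pos=[[0,0,0.4],[0,0,0.8],[0,0,1.0],[0,0,1.2],[0,0,1.2]], rot=[[0,0,0],[0,0,0],[0,0,0],[0,0,0],[0,0,0]], fingers=[0,0,0,0,0])

```text
clock: 30.3
tool_pos: [0.4548, -0.3161, 0.0918]
tcp_rot: [3.14, 0.0, 1.573]
wrist_force: [-0.1, 1.0, 0.7]
width: 0.0007
finger_force: 0.0
```

jog_arm(delta_pos=[[0,0,0.2],[0,0,0.2]], rot=[[0,0,0],[0,0,0]], fingers=[0,0])

```text
clock: 30.5
tool_pos: [0.4548, -0.316, 0.0898]
tcp_rot: [3.14, 0.0, 1.573]
wrist_force: [0.3, 0.2, 0.3]
width: 0.0005
finger_force: 0.0
```

jog_arm(delta_pos=[[0,0,0.2],[0,0,0.2]], rot=[[0,0,0],[0,0,0]], fingers=[0,0])

```text
clock: 30.7
tool_pos: [0.4557, -0.3162, 0.0893]
tcp_rot: [3.138, 0.001, 1.573]
wrist_force: [0.3, 1.0, 10.7]
width: 0.0005
finger_force: 5.2
```

Contact is at TCP 0.089, so the cap top is at 0.070 and it is seated. Next cap.

jog_arm(delta_pos=[[0,0,-4],[1,0,-9],[5,0,-12],[9.5,0,-12],[14,0,-12]], rot=[[0,0,0],[0,0,0],[0,0,0],[0,0,0],[0,0,0]], fingers=[0.64,0.64,0.64,0.64,0.64])

```text
clock: 31.2
tool_pos: [0.4549, -0.175, 0.2091]
tcp_rot: [3.137, 0.001, 1.572]
wrist_force: [0.6, 1.1, -0.4]
width: 0.037
finger_force: 0.0
```

jog_arm(delta_pos=[[4.5,0,0],[9,0,0],[13.5,0,0],[18,0,0],[22.5,0,0]], rot=[[0,0,0],[0,0,0],[0,0,0],[0,0,0],[0,0,0]], fingers=[0.64,0.64,0.64,0.64,0.64])

```text
clock: 31.7
tool_pos: [0.4537, 0.0508, 0.208]
tcp_rot: [3.14, 0.0, 1.573]
wrist_force: [0.5, 0.1, -0.5]
width: 0.06
finger_force: 0.0
```

jog_arm(delta_pos=[[4.5,0,0],[9,0,0],[13.5,0,0],[18,0.1,0],[23,0.3,0]], rot=[[0,0,0],[0,0,0],[0,0,0],[0,0,0],[0,0,0]], fingers=[0.64,0.64,0.64,0.64,0.64])

```text
clock: 32.2
tool_pos: [0.4562, 0.2802, 0.2079]
tcp_rot: [3.14, 0.001, 1.572]
wrist_force: [0.4, -0.3, 0.1]
width: 0.0603
finger_force: 0.0
```

jog_arm(delta_pos=[[0,0,3],[0,0,6],[0,0,6],[0,0,6]], rot=[[0,0,0],[0,0,0],[0,0,0],[0,0,0]], fingers=[0.64,0.64,0.64,0.64])

```text
clock: 32.6
tool_pos: [0.4566, 0.2784, 0.1479]
tcp_rot: [3.141, 0.001, 1.572]
wrist_force: [0.0, 0.2, 0.7]
width: 0.06
finger_force: 0.0
```

```bash
cat >> h.py <<'E'
def look(z,amin=400):
    c=cam('wrist'); 
    for p,r,_,k in blobs(c,*BLUE,amin=amin,close=3): print(np.round(p*1.25),np.round(ray(c,p,z),4),round(radius(c,p,r,z),4))
E
python3 - <<'E'
from h import *
s=st(); look(.105); print(tool(s,[.4585,.2802,.1065]))
E
```

```text
t 32.6 p [0.4566 0.2784 0.1479] r [3.141e+00 1.000e-03 1.572e+00] F [0.  0.2 0.7] w 0.06 ff 0.0
[320. 274.] [0.4582 0.2811 0.105 ] 0.0186
[322. 178.] [0.4589 0.3302 0.105 ] 0.0192
[340.  67.] [0.4672 0.3799 0.105 ] 0.0205
[158. 128.] [0.3825 0.3532 0.105 ] 0.061
[0.18025597 0.18250582 4.13878089]
```

jog_arm(delta_pos=[[0.2,0.2,1.5],[0.2,0.2,3],[0.2,0.2,4.2],[0.2,0.2,4.2]], rot=[[0,0,0],[0,0,0],[0,0,0],[0,0,0]], fingers=[0.64,0.64,0.64,0.64])

```text
clock: 33.05
tool_pos: [0.4589, 0.2808, 0.105]
tcp_rot: [3.14, 0.0, 1.572]
wrist_force: [0.6, 0.3, -0.3]
width: 0.0602
finger_force: 0.0
```

jog_arm(delta_pos=[[0,0,0],[0,0,0],[0,0,0],[0,0,0],[0,0,0]], rot=[[0,0,0],[0,0,0],[0,0,0],[0,0,0],[0,0,0]], fingers=[0.3,0.3,0.3,0.3,0.3])

```text
clock: 33.55
tool_pos: [0.4588, 0.2809, 0.1059]
tcp_rot: [3.14, 0.0, 1.573]
wrist_force: [-0.5, -0.0, 0.6]
width: 0.0394
finger_force: 30.0
```

jog_arm(delta_pos=[[0,0,-2],[0,0,-5],[-1,0,-9],[-4,0,-10],[-8,0,-10]], rot=[[0,0,0],[0,0,0],[0,0,0],[0,0,0],[0,0,0]], fingers=[0.3,0.3,0.3,0.3,0.3])

```text
clock: 34.05
tool_pos: [0.4599, 0.2024, 0.2077]
tcp_rot: [3.136, -0.003, 1.577]
wrist_force: [0.4, -0.2, 0.0]
width: 0.0392
finger_force: 30.0
```

jog_arm(delta_pos=[[-4.5,0,0],[-9,0,0],[-13.5,0,0],[-18,0,0],[-22.5,0,0]], rot=[[0,0,0],[0,0,0],[0,0,0],[0,0,0],[0,0,0]], fingers=[0.3,0.3,0.3,0.3,0.3])

```text
clock: 34.55
tool_pos: [0.4588, -0.0257, 0.206]
tcp_rot: [3.14, 0.0, 1.573]
wrist_force: [0.8, -0.6, 0.1]
width: 0.0394
finger_force: 30.0
```

jog_arm(delta_pos=[[-4.5,0,0],[-9,0,0],[-13.5,0,0],[-18,0,0],[-22.5,0,0]], rot=[[0,0,0],[0,0,0],[0,0,0],[0,0,0],[0,0,0]], fingers=[0.3,0.3,0.3,0.3,0.3])

```text
clock: 35.05
tool_pos: [0.4593, -0.2508, 0.206]
tcp_rot: [3.14, 0.0, 1.573]
wrist_force: [0.8, -0.1, -0.5]
width: 0.0396
finger_force: 30.0
```

jog_arm(delta_pos=[[-1,-0.1,3],[-1.2,-0.1,6],[-1.2,-0.1,10.5],[-1.2,-0.1,10.5],[-1.2,-0.1,10.5]], rot=[[0,0,0],[0,0,0],[0,0,0],[0,0,0],[0,0,0]], fingers=[0.3,0.3,0.3,0.3,0.3])

```text
clock: 35.55
tool_pos: [0.4583, -0.2611, 0.101]
tcp_rot: [-3.141, -0.0, 1.572]
wrist_force: [-0.5, -0.9, 1.0]
width: 0.0395
finger_force: 30.0
```

Run:
```python
from h import *
s=st(); print(tool(s,[.4573,-.2613,.0755])); c=cam('wrist'); np.save('w10.npy',c,allow_pickle=True)
z=s['tool_pos'][2]-.002
for p,r,_,k in blobs(c,*BLUE,amin=400,close=3): print(np.round(p*1.25),np.round(ray(c,p,z)-s['tool_pos'],4),round(radius(c,p,r,z),4))
```

```text
t 35.55 p [ 0.4583 -0.2611  0.101 ] r [-3.141 -0.     1.572] F [-0.5 -0.9  1. ] w 0.0395 ff 29.99967634677887
[-0.02416362 -0.0978415   2.55403532]
[313. 325.] [-0.0016 -0.0055 -0.002 ] 0.0269
```

jog_arm(delta_pos=[[0,-0.1,0.8],[0,-0.1,1.6],[0,-0.1,2.1],[0,-0.1,2.4],[0,-0.1,2.6]], rot=[[0,0,0],[0,0,0],[0,0,0],[0,0,0],[0,0,0]], fingers=[0.3,0.3,0.3,0.3,0.3])

```text
clock: 36.1
tool_pos: [0.4578, -0.2611, 0.0749]
tcp_rot: [3.14, 0.0, 1.573]
wrist_force: [-3.4, 1.6, 16.7]
width: 0.0395
finger_force: 39.7
```

jog_arm(delta_pos=[[0,0,0],[0,0,0]], rot=[[0,0,0],[0,0,0]], fingers=[0.3,0.3])

```text
clock: 36.3
tool_pos: [0.4578, -0.2611, 0.0752]
tcp_rot: [3.14, 0.0, 1.573]
wrist_force: [-0.2, 0.6, 2.4]
width: 0.0395
finger_force: 32.1
```

jog_arm(delta_pos=[[0,0,0],[0,0,0],[0,0,0],[0,0,-2],[0,0,-3]], rot=[[0,0,0],[0,0,0],[0,0,0],[0,0,0],[0,0,0]], fingers=[0.55,0.6,0.64,0.64,0.3])

```text
clock: 36.8
tool_pos: [0.4573, -0.2613, 0.1054]
tcp_rot: [3.141, 0.001, 1.572]
wrist_force: [0.6, 0.5, 0.1]
width: 0.055
finger_force: 0.0
```

jog_arm(delta_pos=[[0,0,0],[0,0,0],[0,0,0],[0,0,0],[0,0,0]], rot=[[0,0,0],[0,0,0],[0,0,0],[0,0,0],[0,0,0]], fingers=[0,0,0,0,0])

```text
clock: 37.3
tool_pos: [0.4574, -0.261, 0.1044]
tcp_rot: [3.141, -0.0, 1.573]
wrist_force: [1.0, -0.1, -0.1]
width: 0.0154
finger_force: 0.0
```

jog_arm(delta_pos=[[0,0,0.7],[0,0,1.0],[0,0,1.2],[0,0,1.4],[0,0,1.4]], rot=[[0,0,0],[0,0,0],[0,0,0],[0,0,0],[0,0,0]], fingers=[0,0,0,0,0])

```text
clock: 37.8
tool_pos: [0.4575, -0.2611, 0.0906]
tcp_rot: [3.141, 0.0, 1.573]
wrist_force: [0.2, 0.0, 0.3]
width: 0.0003
finger_force: 0.0
```

jog_arm(delta_pos=[[0,0,0.2],[0,0,0.2]], rot=[[0,0,0],[0,0,0]], fingers=[0,0])

```text
clock: 38.0
tool_pos: [0.458, -0.2613, 0.0893]
tcp_rot: [3.14, 0.001, 1.573]
wrist_force: [-0.2, 0.4, 3.1]
width: 0.0003
finger_force: 1.6
```

Cap 2 is seated as well. Third cap.

jog_arm(delta_pos=[[0,0,-4],[1,0,-9],[5,0,-12],[9.5,0,-12],[14,0,-12]], rot=[[0,0,0],[0,0,0],[0,0,0],[0,0,0],[0,0,0]], fingers=[0.64,0.64,0.64,0.64,0.64])

```text
clock: 38.5
tool_pos: [0.4579, -0.1199, 0.2101]
tcp_rot: [3.137, 0.001, 1.572]
wrist_force: [-0.1, 0.5, 1.2]
width: 0.0369
finger_force: 0.0
```

jog_arm(delta_pos=[[4.5,0,0],[9,0,0],[13.5,0,0],[18,0,0],[22.5,0,0]], rot=[[0,0,0],[0,0,0],[0,0,0],[0,0,0],[0,0,0]], fingers=[0.64,0.64,0.64,0.64,0.64])

```text
clock: 39.0
tool_pos: [0.4566, 0.1058, 0.209]
tcp_rot: [3.14, 0.0, 1.573]
wrist_force: [1.3, 0.7, 0.3]
width: 0.0602
finger_force: 0.0
```

jog_arm(delta_pos=[[4.5,0,0],[9,0,0],[13.5,0,0],[18,0.1,0],[22.6,0.2,0]], rot=[[0,0,0],[0,0,0],[0,0,0],[0,0,0],[0,0,0]], fingers=[0.64,0.64,0.64,0.64,0.64])

```text
clock: 39.5
tool_pos: [0.4581, 0.3317, 0.2088]
tcp_rot: [3.14, 0.0, 1.573]
wrist_force: [0.4, -1.0, 0.1]
width: 0.0603
finger_force: 0.0
```

jog_arm(delta_pos=[[0,0,3],[0,0,6],[0,0,6],[0,0,6]], rot=[[0,0,0],[0,0,0],[0,0,0],[0,0,0]], fingers=[0.64,0.64,0.64,0.64])

```text
clock: 39.9
tool_pos: [0.4586, 0.3295, 0.1489]
tcp_rot: [3.141, 0.001, 1.572]
wrist_force: [0.1, 0.1, 1.2]
width: 0.0601
finger_force: 0.0
```

Run:
```python
from h import *
s=st(); look(.105); print(tool(s,[.4588,.3296,.1055]))
```

```text
t 39.9 p [0.4586 0.3295 0.1489] r [3.141e+00 1.000e-03 1.572e+00] F [0.1 0.1 1.2] w 0.0601 ff 0.0
[176. 340.] [0.3833 0.2947 0.105 ] 0.0123
[318. 276.] [0.4591 0.3308 0.105 ] 0.0186
[335. 179.] [0.4672 0.3806 0.105 ] 0.0191
[159. 161.] [0.3829 0.3892 0.105 ] 0.0464
[0.01725446 0.01687336 4.33664147]
```

jog_arm(delta_pos=[[0.1,0,1.5],[0.1,0,3],[0.1,0,4.2],[0.1,0,4.2]], rot=[[0,0,0],[0,0,0],[0,0,0],[0,0,0]], fingers=[0.64,0.64,0.64,0.64])

```text
clock: 40.35
tool_pos: [0.4584, 0.3305, 0.1065]
tcp_rot: [3.141, 0.001, 1.572]
wrist_force: [-1.0, -0.9, -0.8]
width: 0.0598
finger_force: 0.0
```

jog_arm(delta_pos=[[0,0,0],[0,0,0],[0,0,0],[0,0,0],[0,0,0]], rot=[[0,0,0],[0,0,0],[0,0,0],[0,0,0],[0,0,0]], fingers=[0.3,0.3,0.3,0.3,0.3])

```text
clock: 40.85
tool_pos: [0.459, 0.3312, 0.1074]
tcp_rot: [3.139, -0.0, 1.573]
wrist_force: [-0.4, -0.1, 5.8]
width: 0.0393
finger_force: 30.0
```

jog_arm(delta_pos=[[0,0,-2],[0,0,-5],[-1,0,-9],[-4,0,-10],[-8,0,-10]], rot=[[0,0,0],[0,0,0],[0,0,0],[0,0,0],[0,0,0]], fingers=[0.3,0.3,0.3,0.3,0.3])

```text
clock: 41.35
tool_pos: [0.4596, 0.2525, 0.2085]
tcp_rot: [3.136, -0.003, 1.577]
wrist_force: [0.7, -0.5, -1.2]
width: 0.0391
finger_force: 30.0
```

jog_arm(delta_pos=[[-4.5,0,0],[-9,0,0],[-13.5,0,0],[-18,0,0],[-22.5,0,0]], rot=[[0,0,0],[0,0,0],[0,0,0],[0,0,0],[0,0,0]], fingers=[0.3,0.3,0.3,0.3,0.3])

```text
clock: 41.85
tool_pos: [0.4586, 0.0243, 0.2068]
tcp_rot: [3.14, 0.0, 1.573]
wrist_force: [0.1, -0.6, -0.6]
width: 0.0393
finger_force: 30.0
```

jog_arm(delta_pos=[[-4.5,0,0],[-9,0,0],[-13.5,0,0],[-18,0,0],[-22.5,0,0]], rot=[[0,0,0],[0,0,0],[0,0,0],[0,0,0],[0,0,0]], fingers=[0.3,0.3,0.3,0.3,0.3])

```text
clock: 42.35
tool_pos: [0.4591, -0.2007, 0.2068]
tcp_rot: [3.14, 0.0, 1.573]
wrist_force: [-0.1, -1.7, -0.0]
width: 0.0393
finger_force: 30.0
```

jog_arm(delta_pos=[[-0.5,0,3],[-0.5,0,6],[-0.5,0,10.5],[-0.5,0,10.5],[-0.5,0,10.5]], rot=[[0,0,0],[0,0,0],[0,0,0],[0,0,0],[0,0,0]], fingers=[0.3,0.3,0.3,0.3,0.3])

```text
clock: 42.85
tool_pos: [0.4591, -0.2041, 0.102]
tcp_rot: [-3.141, -0.0, 1.572]
wrist_force: [0.6, -0.0, -0.7]
width: 0.0393
finger_force: 30.0
```

Run:
```python
from h import *
s=st(); print(tool(s,[.459,-.2053,.0755]))
```

```text
t 42.85 p [ 0.4591 -0.2041  0.102 ] r [-3.141 -0.     1.572] F [ 0.6 -0.  -0.7] w 0.0393 ff 29.999694228172302
[-0.11548773 -0.00620669  2.64526252]
```

jog_arm(delta_pos=[[-0.1,0,0.8],[-0.1,0,1.6],[-0.1,0,2.1],[-0.1,0,2.4],[-0.1,0,2.7]], rot=[[0,0,0],[0,0,0],[0,0,0],[0,0,0],[0,0,0]], fingers=[0.3,0.3,0.3,0.3,0.3])

```text
clock: 43.35
tool_pos: [0.4596, -0.205, 0.075]
tcp_rot: [3.14, 0.0, 1.573]
wrist_force: [-3.6, 1.9, 23.7]
width: 0.0393
finger_force: 44.0
```

jog_arm(delta_pos=[[0,0,0],[0,0,0]], rot=[[0,0,0],[0,0,0]], fingers=[0.3,0.3])

```text
clock: 43.55
tool_pos: [0.4599, -0.205, 0.0752]
tcp_rot: [3.14, 0.0, 1.573]
wrist_force: [-0.5, 1.5, 3.6]
width: 0.0392
finger_force: 32.1
```

jog_arm(delta_pos=[[0,0,0],[0,0,0],[0,0,0],[0,0,-2],[0,0,-3]], rot=[[0,0,0],[0,0,0],[0,0,0],[0,0,0],[0,0,0]], fingers=[0.55,0.6,0.64,0.64,0.3])

```text
clock: 44.05
tool_pos: [0.4592, -0.2054, 0.1054]
tcp_rot: [3.141, 0.001, 1.572]
wrist_force: [-0.3, -0.4, 0.4]
width: 0.055
finger_force: 0.0
```

jog_arm(delta_pos=[[0,0,0],[0,0,0],[0,0,0],[0,0,0],[0,0,0]], rot=[[0,0,0],[0,0,0],[0,0,0],[0,0,0],[0,0,0]], fingers=[0,0,0,0,0])

```text
clock: 44.55
tool_pos: [0.4593, -0.205, 0.1045]
tcp_rot: [3.141, 0.0, 1.573]
wrist_force: [-0.8, 1.0, 0.2]
width: 0.0154
finger_force: 0.0
```

jog_arm(delta_pos=[[0,0,0.7],[0,0,1.0],[0,0,1.2],[0,0,1.4],[0,0,1.4]], rot=[[0,0,0],[0,0,0],[0,0,0],[0,0,0],[0,0,0]], fingers=[0,0,0,0,0])

```text
clock: 45.05
tool_pos: [0.4594, -0.2051, 0.0906]
tcp_rot: [3.141, 0.0, 1.573]
wrist_force: [0.0, 0.3, 0.4]
width: 0.0004
finger_force: 0.0
```

jog_arm(delta_pos=[[0,0,0.15],[0,0,0.15]], rot=[[0,0,0],[0,0,0]], fingers=[0,0])

```text
clock: 45.25
tool_pos: [0.4596, -0.2052, 0.0894]
tcp_rot: [3.14, 0.0, 1.573]
wrist_force: [0.5, -0.1, 1.0]
width: 0.0003
finger_force: 0.0
```

Third cap seated. Fourth.

jog_arm(delta_pos=[[0,0,-4],[1,0,-9],[5,0,-12],[9.5,0,-12],[14,0,-12]], rot=[[0,0,0],[0,0,0],[0,0,0],[0,0,0],[0,0,0]], fingers=[0.64,0.64,0.64,0.64,0.64])

```text
clock: 45.75
tool_pos: [0.4598, -0.0638, 0.2107]
tcp_rot: [3.137, 0.0, 1.572]
wrist_force: [0.7, 0.7, 0.7]
width: 0.037
finger_force: 0.0
```

jog_arm(delta_pos=[[4.5,0,0],[9,0,0],[13.5,0,0],[18,0,0],[22.5,0,0]], rot=[[0,0,0],[0,0,0],[0,0,0],[0,0,0],[0,0,0]], fingers=[0.64,0.64,0.64,0.64,0.64])

```text
clock: 46.25
tool_pos: [0.4584, 0.1618, 0.2095]
tcp_rot: [3.14, 0.0, 1.573]
wrist_force: [-0.1, -1.1, -0.1]
width: 0.0603
finger_force: 0.0
```

jog_arm(delta_pos=[[4.5,0,0],[9,0,0],[13.5,0.2,0],[18,0.5,0],[22,0.9,0]], rot=[[0,0,0],[0,0,0],[0,0,0],[0,0,0],[0,0,0]], fingers=[0.64,0.64,0.64,0.64,0.64])

```text
clock: 46.75
tool_pos: [0.4666, 0.3826, 0.2092]
tcp_rot: [3.141, -0.0, 1.574]
wrist_force: [0.9, 0.5, -0.5]
width: 0.06
finger_force: 0.0
```

jog_arm(delta_pos=[[0,0,3],[0,0,6],[0,0,6],[0,0,6]], rot=[[0,0,0],[0,0,0],[0,0,0],[0,0,0]], fingers=[0.64,0.64,0.64,0.64])

```text
clock: 47.15
tool_pos: [0.4675, 0.3796, 0.1494]
tcp_rot: [3.141, 0.001, 1.572]
wrist_force: [-0.4, 0.1, 0.9]
width: 0.06
finger_force: 0.0
```

Run:
```python
from h import *
s=st(); look(.105); print(tool(s,[.467,.380,.1065]))
```

```text
t 47.15 p [0.4675 0.3796 0.1494] r [3.141e+00 1.000e-03 1.572e+00] F [-0.4  0.1  0.9] w 0.06 ff 0.0
[317. 275.] [0.4674 0.3814 0.105 ] 0.0186
[144. 227.] [0.381  0.4068 0.105 ] 0.0172
[ 0.04896536 -0.05156284  4.28660984]
```

jog_arm(delta_pos=[[0.1,0,1.5],[0.1,0,3],[0.1,0,4.2],[0.1,0,4.2]], rot=[[0,0,0],[0,0,0],[0,0,0],[0,0,0]], fingers=[0.64,0.64,0.64,0.64])

```text
clock: 47.6
tool_pos: [0.4666, 0.3803, 0.1054]
tcp_rot: [-3.141, 0.002, 1.573]
wrist_force: [0.4, 1.1, -0.1]
width: 0.0601
finger_force: 0.0
```

jog_arm(delta_pos=[[0,0,0],[0,0,0],[0,0,0],[0,0,0],[0,0,0]], rot=[[0,0,0],[0,0,0],[0,0,0],[0,0,0],[0,0,0]], fingers=[0.3,0.3,0.3,0.3,0.3])

```text
clock: 48.1
tool_pos: [0.4676, 0.381, 0.1075]
tcp_rot: [3.14, 0.0, 1.573]
wrist_force: [-0.4, -0.1, 1.7]
width: 0.0391
finger_force: 30.0
```

jog_arm(delta_pos=[[0,0,-2],[0,0,-5],[-1,0,-9],[-4,0,-10],[-8,0,-10]], rot=[[0,0,0],[0,0,0],[0,0,0],[0,0,0],[0,0,0]], fingers=[0.3,0.3,0.3,0.3,0.3])

```text
clock: 48.6
tool_pos: [0.4685, 0.3027, 0.2093]
tcp_rot: [3.136, -0.003, 1.576]
wrist_force: [1.0, -1.6, -0.1]
width: 0.0395
finger_force: 30.0
```

jog_arm(delta_pos=[[-4.5,0,0],[-9,0,0],[-13.5,0,0],[-18,0,0],[-22.5,0,0]], rot=[[0,0,0],[0,0,0],[0,0,0],[0,0,0],[0,0,0]], fingers=[0.3,0.3,0.3,0.3,0.3])

```text
clock: 49.1
tool_pos: [0.4677, 0.0743, 0.2076]
tcp_rot: [3.14, 0.0, 1.573]
wrist_force: [1.1, 0.7, -0.9]
width: 0.0394
finger_force: 30.0
```

jog_arm(delta_pos=[[-4.5,0,0],[-9,0,0],[-13.5,0,0],[-18,0,0],[-22.5,0,0]], rot=[[0,0,0],[0,0,0],[0,0,0],[0,0,0],[0,0,0]], fingers=[0.3,0.3,0.3,0.3,0.3])

```text
clock: 49.6
tool_pos: [0.4681, -0.1508, 0.2076]
tcp_rot: [3.14, 0.0, 1.573]
wrist_force: [1.3, -0.5, 0.3]
width: 0.0395
finger_force: 30.0
```

jog_arm(delta_pos=[[-4,0,0],[-8,0,0],[-11.4,0,0],[-11.4,0,0],[-11.4,0,0]], rot=[[0,0,0],[0,0,0],[0,0,8],[0,0,16],[0,0,24]], fingers=[0.3,0.3,0.3,0.3,0.3])

```text
clock: 50.1
tool_pos: [0.468, -0.2647, 0.2075]
tcp_rot: [3.14, 0.0, 1.145]
wrist_force: [-0.3, 0.8, -0.5]
width: 0.0394
finger_force: 30.0
```

jog_arm(delta_pos=[[0,0,0],[0,0,0],[0,0,0],[0,0,0],[0,0,0]], rot=[[0,0,8.5],[0,0,17],[0,0,25],[0,0,33],[0,0,41]], fingers=[0.3,0.3,0.3,0.3,0.3])

```text
clock: 50.6
tool_pos: [0.4686, -0.2629, 0.2075]
tcp_rot: [3.141, -0.001, 0.433]
wrist_force: [0.1, -0.1, 0.1]
width: 0.0397
finger_force: 30.0
```

jog_arm(delta_pos=[[0,0,0],[0,0,0],[0,0,0],[0,0,0],[0,0,0]], rot=[[0,0,8.5],[0,0,17],[0,0,25],[0,0,26.5],[0,0,26.5]], fingers=[0.3,0.3,0.3,0.3,0.3])

```text
clock: 51.1
tool_pos: [0.4686, -0.2629, 0.2074]
tcp_rot: [3.141, -0.001, -0.022]
wrist_force: [-0.8, -0.7, -0.4]
width: 0.0397
finger_force: 30.0
```

Run:
```python
from h import *
s=st(); print(np.round(s['joint_positions'],2),tool(s,[.5337,-.2636,.1]))
c=cam('wrist'); z=s['tool_pos'][2]-.002
for p,r,_,k in blobs(c,*BLUE,amin=400,close=3): print(np.round(p*1.25),np.round(ray(c,p,z)-s['tool_pos'],4),round(radius(c,p,r,z),4))
```

```text
t 51.1 p [ 0.4686 -0.2629  0.2074] r [ 3.141e+00 -1.000e-03 -2.200e-02] F [-0.8 -0.7 -0.4] w 0.0397 ff 29.999925792217255
[-0.1   0.64  0.89  1.87 -0.62  0.93 -0.5 ] [ 6.49973257 -0.07677528 10.74237336]
[393. 249.] [ 0.0267 -0.0304 -0.002 ] 0.0104
[318. 290.] [ 0.01    0.0001 -0.002 ] 0.0269
[243. 248.] [ 0.0285  0.0297 -0.002 ] 0.0104
```

jog_arm(delta_pos=[[3,-0.1,2],[6.4,-0.1,4],[6.4,-0.1,8],[6.4,-0.1,10.7],[6.4,-0.1,10.7]], rot=[[0,0,0],[0,0,0],[0,0,0],[0,0,0],[0,0,0]], fingers=[0.3,0.3,0.3,0.3,0.3])

```text
clock: 51.65
tool_pos: [0.5306, -0.2618, 0.0971]
tcp_rot: [-3.138, 0.005, -0.022]
wrist_force: [-0.3, 1.4, -0.6]
width: 0.039
finger_force: 30.0
```

Run:
```python
from h import *
s=st(); print(tool(s,[.533,-.263,.0752]))
c=cam('wrist'); np.save('w11.npy',c,allow_pickle=True); z=s['tool_pos'][2]-.002
for p,r,_,k in blobs(c,*BLUE,amin=400,close=3): print(np.round(p*1.25),np.round(ray(c,p,z)-s['tool_pos'],4),round(radius(c,p,r,z),4))
g=cv2.cvtColor(c['img'],cv2.COLOR_BGR2GRAY)
for u,v,r in cv2.HoughCircles(g,cv2.HOUGH_GRADIENT,1.2,40,param1=80,param2=18,minRadius=28,maxRadius=44)[0][:8]: print('hough',np.round([u*1.25,v*1.25,r*1.25]),np.round(ray(c,(u,v),.056),4))
```

```text
t 51.65 p [ 0.5306 -0.2618  0.0971] r [-3.138  0.005 -0.022] F [-0.3  1.4 -0.6] w 0.039 ff 29.99961107969284
[0.24886632 0.1181328  2.19088253]
[324. 427.] [-0.056 -0.001 -0.002] 0.0158
[318. 310.] [ 0.0013  0.0005 -0.002 ] 0.0194
hough [433. 272.  42.] [ 0.5336 -0.3194  0.056 ]
hough [322. 278.  47.] [ 0.5316 -0.2632  0.056 ]
hough [214. 271.  39.] [ 0.5367 -0.2087  0.056 ]
hough [259. 224.  52.] [ 0.5603 -0.2329  0.056 ]
hough [464. 128.  49.] [ 0.6036 -0.3305  0.056 ]
hough [322. 410.  41.] [ 0.4539 -0.2617  0.056 ]
hough [377. 224.  54.] [ 0.559 -0.291  0.056]
hough [487. 232.  52.] [ 0.5541 -0.3449  0.056 ]
```

jog_arm(delta_pos=[[0.1,0.1,0.5],[0.1,0.1,1],[0.1,0.1,1]], rot=[[0,0,0],[0,0,0],[0,0,0]], fingers=[0.3,0.3,0.3])

```text
clock: 52.0
tool_pos: [0.534, -0.2648, 0.0911]
tcp_rot: [3.141, -0.002, -0.024]
wrist_force: [-0.2, 0.3, 0.1]
width: 0.0392
finger_force: 30.0
```

Run:
```python
from h import *
s=st(); print(tool(s,[.5334,-.2633,.0752]))
```

```text
t 52.0 p [ 0.534  -0.2648  0.0911] r [ 3.141e+00 -2.000e-03 -2.400e-02] F [-0.2  0.3  0.1] w 0.0392 ff 29.999635219573975
[-0.06735943 -0.14948871  1.58968456]
```

jog_arm(delta_pos=[[0,-0.1,0.5],[0,-0.1,1],[0,-0.1,1.3],[0,-0.1,1.6],[0,-0.1,1.6]], rot=[[0,0,0],[0,0,0],[0,0,0],[0,0,0],[0,0,0]], fingers=[0.3,0.3,0.3,0.3,0.3])

```text
clock: 52.5
tool_pos: [0.534, -0.2636, 0.0751]
tcp_rot: [-3.141, -0.002, -0.024]
wrist_force: [-0.4, 2.2, 5.4]
width: 0.0395
finger_force: 34.8
```

jog_arm(delta_pos=[[0,0,0],[0,0,0],[0,0,0]], rot=[[0,0,0],[0,0,0],[0,0,0]], fingers=[0.3,0.3,0.3])

```text
clock: 52.8
tool_pos: [0.534, -0.2637, 0.0751]
tcp_rot: [3.142, -0.002, -0.024]
wrist_force: [-0.3, 0.6, 5.0]
width: 0.0391
finger_force: 34.7
```

jog_arm(delta_pos=[[0,0,0],[0,0,0],[0,0,0],[0,0,-2],[0,0,-3]], rot=[[0,0,0],[0,0,0],[0,0,0],[0,0,0],[0,0,0]], fingers=[0.55,0.6,0.64,0.64,0.3])

```text
clock: 53.3
tool_pos: [0.5337, -0.2635, 0.105]
tcp_rot: [-3.141, -0.001, -0.024]
wrist_force: [0.8, 0.3, 1.1]
width: 0.0554
finger_force: 0.0
```

jog_arm(delta_pos=[[0,0,0],[0,0,0],[0,0,0],[0,0,0],[0,0,0]], rot=[[0,0,0],[0,0,0],[0,0,0],[0,0,0],[0,0,0]], fingers=[0,0,0,0,0])

```text
clock: 53.8
tool_pos: [0.5334, -0.2635, 0.104]
tcp_rot: [3.142, -0.0, -0.024]
wrist_force: [0.1, 0.4, 0.6]
width: 0.0158
finger_force: 0.0
```

jog_arm(delta_pos=[[0,0,0.7],[0,0,1.0],[0,0,1.2],[0,0,1.4],[0,0,1.4]], rot=[[0,0,0],[0,0,0],[0,0,0],[0,0,0],[0,0,0]], fingers=[0,0,0,0,0])

```text
clock: 54.3
tool_pos: [0.5335, -0.2636, 0.0902]
tcp_rot: [3.141, -0.001, -0.024]
wrist_force: [0.6, 0.2, 0.5]
width: 0.0006
finger_force: 0.0
```

jog_arm(delta_pos=[[0,0,0.15],[0,0,0.15]], rot=[[0,0,0],[0,0,0]], fingers=[0,0])

```text
clock: 54.5
tool_pos: [0.5339, -0.2638, 0.0894]
tcp_rot: [3.141, -0.002, -0.024]
wrist_force: [-0.4, -0.2, 2.8]
width: 0.0006
finger_force: 1.2
```

All four are seated. Before pushing the table in, I'll check every cap once more from above.

jog_arm(delta_pos=[[0,0,-4],[-2,0,-8],[-6,0,-12],[-10,0,-16],[-13,0,-16]], rot=[[0,0,0],[0,0,0],[0,0,0],[0,0,0],[0,0,0]], fingers=[0,0,0,0,0])

```text
clock: 55.0
tool_pos: [0.4037, -0.2621, 0.2518]
tcp_rot: [3.138, -0.006, -0.024]
wrist_force: [0.4, 0.6, -0.1]
width: 0.0005
finger_force: 0.0
```

jog_arm(delta_pos=[[0,0,0],[0,0,0]], rot=[[0,0,0],[0,0,0]], fingers=[0,0])

```text
clock: 55.2
tool_pos: [0.4037, -0.2603, 0.2493]
tcp_rot: [-3.141, -0.003, -0.025]
wrist_force: [0.1, 0.1, 0.0]
width: 0.0003
finger_force: 0.0
```

Run:
```python
from h import *
s=st(); print(np.round(s['joint_positions'],2)); print('jig'); look(.07,150)
print(tool(s,[.335,-.258,.055]))
t=cam('top'); print('top')
for p,r,_,k in blobs(t,(95,90,30),(130,255,255),amin=12,close=3):
    q=ray(t,p,.07)
    if q[0]>.3: print(np.round(p*1.5625),np.round(q,3),round(r,1))
```

```text
t 55.2 p [ 0.4037 -0.2603  0.2493] r [-3.141e+00 -3.000e-03 -2.500e-02] F [0.1 0.1 0. ] w 0.0003 ff 0.0
[-0.14  0.51  0.98  1.96 -0.53  0.94 -0.49]
jig
[ 41. 190.] [ 0.4371 -0.0351  0.07  ] 0.0179
[388. 157.] [ 0.4567 -0.3171  0.07  ] 0.0192
[320. 157.] [ 0.4579 -0.2624  0.07  ] 0.0192
[250. 155.] [ 0.4604 -0.207   0.07  ] 0.0196
[ 30. 118.] [ 0.4932 -0.0375  0.07  ] 0.0185
[23. 58.] [ 0.5365 -0.0408  0.07  ] 0.019
[318.  56.] [ 0.5327 -0.2626  0.07  ] 0.0207
[-6.94168591 -0.0481135  19.41185823]
top
[274. 363.] [0.397 0.293 0.07 ] 39.5
[523. 341.] [ 0.46  -0.316  0.07 ] 4.1
[501. 342.] [ 0.457 -0.26   0.07 ] 4.8
[479. 341.] [ 0.459 -0.206  0.07 ] 4.8
[501. 311.] [ 0.532 -0.26   0.07 ] 4.9
```

jog_arm(delta_pos=[[-3.5,0,3],[-7.2,0,6],[-7.2,0,10],[-7.2,0,13],[-7.2,0,13]], rot=[[0,0,0],[0,0,0],[0,0,0],[0,0,0],[0,0,0]], fingers=[0,0,0,0,0])

```text
clock: 55.8
tool_pos: [0.3305, -0.2574, 0.1157]
tcp_rot: [-3.138, 0.005, -0.024]
wrist_force: [0.6, 0.7, 0.2]
width: 0.0005
finger_force: 0.0
```

Run:
```python
from h import *
s=st(); print(np.round(s['joint_positions'],2)); print(tool(s,[.333,-.258,.055]))
```

```text
t 55.8 p [ 0.3305 -0.2574  0.1157] r [-3.138  0.005 -0.024] F [0.6 0.7 0.2] w 0.0005 ff 0.0
[ 0.12  0.62  0.71  2.25 -0.8   0.55 -0.14]
[0.27801256 0.07599675 6.06806355]
```

jog_arm(delta_pos=[[0,0,2],[0,0,4],[0,0,6],[0,0,6]], rot=[[0,0,0],[0,0,0],[0,0,0],[0,0,0]], fingers=[0,0,0,0])

```text
clock: 56.2
tool_pos: [0.3323, -0.2587, 0.0579]
tcp_rot: [-3.141, -0.0, -0.024]
wrist_force: [0.1, 0.0, -0.9]
width: 0.0006
finger_force: 0.0
```

Run:
```python
from h import *
s=st(); print(np.round(s['joint_positions'],2)); d=np.array([np.cos(.028),-np.sin(.028),0]); print(tool(s,s['tool_pos']+.1*d))
```

```text
t 56.2 p [ 0.3323 -0.2587  0.0579] r [-3.141 -0.    -0.024] F [ 0.1  0.  -0.9] w 0.0006 ff 0.0
[ 0.25  0.7   0.52  2.28 -0.99  0.39  0.02]
[9.99991245e+00 4.18037259e-02 1.86391183e-03]
```

jog_arm(delta_pos=[[0.4,0,0.4],[1.0,0,0.5],[1.8,0,0.5],[3.2,0,0.5],[5,0,0.5]], rot=[[0,0,0],[0,0,0],[0,0,0],[0,0,0],[0,0,0]], fingers=[0,0,0,0,0])

```text
clock: 56.7
tool_pos: [0.3813, -0.2605, 0.0544]
tcp_rot: [3.14, 0.0, -0.026]
wrist_force: [-3.6, -2.3, -1.3]
width: 0.0004
finger_force: 1.8
```

jog_arm(delta_pos=[[1.8,0,0],[3.6,0,0],[5.4,0,0],[7.2,0,0],[9,0,0]], rot=[[0,0,0],[0,0,0],[0,0,0],[0,0,0],[0,0,0]], fingers=[0,0,0,0,0])

```text
clock: 57.2
tool_pos: [0.4721, -0.2629, 0.0545]
tcp_rot: [3.139, 0.0, -0.024]
wrist_force: [-3.2, -2.7, -1.9]
width: 0.0007
finger_force: 1.7
```

jog_arm(delta_pos=[[1.5,0,0],[3,0,0],[4.2,0,0],[5.2,0,0],[5.8,0,0]], rot=[[0,0,0],[0,0,0],[0,0,0],[0,0,0],[0,0,0]], fingers=[0,0,0,0,0])

```text
clock: 57.7
tool_pos: [0.526, -0.2636, 0.0544]
tcp_rot: [-3.141, 0.007, -0.024]
wrist_force: [-17.6, -0.6, 13.6]
width: 0.0007
finger_force: 9.2
```

jog_arm(delta_pos=[[0.4,0,0],[0.8,0,0],[1.2,0,0],[1.4,0,0],[1.4,0,0]], rot=[[0,0,0],[0,0,0],[0,0,0],[0,0,0],[0,0,0]], fingers=[0,0,0,0,0])

```text
clock: 58.2
tool_pos: [0.5392, -0.264, 0.0544]
tcp_rot: [-3.141, 0.007, -0.025]
wrist_force: [-11.4, -0.9, 6.9]
width: 0.0006
finger_force: 5.6
```

jog_arm(delta_pos=[[0.2,0,0],[0.4,0,0],[0.5,0,0],[0.5,0,0]], rot=[[0,0,0],[0,0,0],[0,0,0],[0,0,0]], fingers=[0,0,0,0])

```text
clock: 58.6
tool_pos: [0.5394, -0.264, 0.0543]
tcp_rot: [-3.139, 0.014, -0.027]
wrist_force: [-20.5, 1.1, 14.5]
width: 0.0006
finger_force: 10.3
```

jog_arm(delta_pos=[[0.2,0,0],[0.4,0,0],[0.4,0,0]], rot=[[0,0,0],[0,0,0],[0,0,0]], fingers=[0,0,0])

```text
clock: 58.9
tool_pos: [0.5396, -0.264, 0.0543]
tcp_rot: [-3.137, 0.02, -0.028]
wrist_force: [-27.7, 1.8, 20.3]
width: 0.0005
finger_force: 14.1
```

jog_arm(delta_pos=[[-2,0,0],[-4,0,0],[-6,0,-5],[-8,0,-10],[-9,-4,-15]], rot=[[0,0,0],[0,0,0],[0,0,0],[0,0,0],[0,0,0]], fingers=[0,0,0,0,0])

```text
clock: 59.4
tool_pos: [0.466, -0.2373, 0.1901]
tcp_rot: [3.138, -0.003, -0.03]
wrist_force: [0.6, 0.8, 0.7]
width: 0.0006
finger_force: 0.0
```

jog_arm(delta_pos=[[0,-4.5,-2],[0,-9,-3],[0,-13.5,-3],[0,-18,-3],[0,-22.5,-3]], rot=[[0,0,0],[0,0,0],[0,0,0],[0,0,0],[0,0,0]], fingers=[0,0,0,0,0])

```text
clock: 59.9
tool_pos: [0.473, -0.006, 0.2179]
tcp_rot: [-3.141, -0.003, -0.023]
wrist_force: [1.6, 0.0, 0.2]
width: 0.0007
finger_force: 0.0
```

jog_arm(delta_pos=[[0,-4.5,0],[0,-9,0],[0,-13.5,0],[0,-18,0],[0,-22.5,0]], rot=[[0,0,0],[0,0,0],[0,0,0],[0,0,0],[0,0,0]], fingers=[0,0,0,0,0])

```text
clock: 60.4
tool_pos: [0.4778, 0.2194, 0.2177]
tcp_rot: [-3.141, -0.002, -0.023]
wrist_force: [0.9, -0.3, 0.3]
width: 0.0006
finger_force: 0.0
```

jog_arm(delta_pos=[[0,-3,0],[0,-5,0],[0,-5,0],[0,-5,0]], rot=[[0,0,-1.3],[0,0,-1.3],[0,0,-1.3],[0,0,-1.3]], fingers=[0,0,0,0])

```text
clock: 60.8
tool_pos: [0.4791, 0.266, 0.2172]
tcp_rot: [3.141, -0.002, -0.001]
wrist_force: [0.1, 0.6, 0.5]
width: 0.0002
finger_force: 0.0
```

Run:
```python
from h import *
s=st(); print(np.round(s['joint_positions'],2)); print(tool(s,[.325,.279,.2]))
t=cam('top'); o=np.load('top.npy',allow_pickle=True).item()
for n,k in(('before',o),('after',t)):
    g=cv2.cvtColor(k['img'],cv2.COLOR_BGR2GRAY)[180:210,312:328].mean(1); print(n,np.round(g).astype(int))
c=cam('wrist'); z=.105
for p,r,_,k in blobs(c,*BLUE,amin=100,close=3): print(np.round(p*1.25),np.round(ray(c,p,z),4),round(radius(c,p,r,z),4))
print('wrist top row x at floor',ray(c,(256,0),.085), 'silver',ray(t,(254/1.5625,242/1.5625),.22))
```

```text
t 60.8 p [0.4791 0.266  0.2172] r [ 3.141e+00 -2.000e-03 -1.000e-03] F [0.1 0.6 0.5] w 0.0002 ff 0.0
[-1.16  0.7   1.01  1.83 -0.69  1.02 -1.43]
[-15.4097252   -1.28738418   1.69691945]
before [ 74  72  73  77  92 112 138 158 161 161 161 160 144  98  45  76 134 159
 161 160 160 160 160 160 160 160 160 160 160 160]
after [ 76  74  74  78  94 114 140 160 164 163 164 163 147 100  47  78 137 162
 164 163 162 162 162 163 162 163 163 162 162 162]
[487. 376.] [0.3791 0.1419 0.105 ] 0.0225
[125. 376.] [0.3798 0.4071 0.105 ] 0.0403
[618. 272.] [0.4586 0.0603 0.105 ] 0.0161
[629. 198.] [0.5098 0.0617 0.105 ] 0.0148
[637. 141.] [0.5461 0.0635 0.105 ] 0.0127
wrist top row x at floor [0.6325114  0.26374772 0.085     ] silver [0.66600067 0.32034393 0.22      ]
```

The table profile matches the starting image, so it is home. Now the drawer.

jog_arm(delta_pos=[[-4,-1.3,0],[-8,-1.3,0],[-12,-1.3,0],[-15.4,-1.3,1.7],[-15.4,-1.3,1.7]], rot=[[0,0,0],[0,0,0],[0,0,0],[0,0,0],[0,0,0]], fingers=[0,0,0,0,0])

```text
clock: 61.4
tool_pos: [0.3194, 0.2776, 0.1982]
tcp_rot: [3.14, 0.007, -0.001]
wrist_force: [1.0, 0.1, -0.2]
width: 0.0003
finger_force: 0.0
```

Run:
```python
from h import *
s=st(); print(np.round(s['joint_positions'],2)); print(tool(s,[.325,.279,.113]))
c=cam('wrist')
for p,r,_,k in blobs(c,*BLUE,amin=8,close=3): print(np.round(p*1.25),np.round(ray(c,p,.105),4),round(r,1))
```

```text
t 61.4 p [0.3194 0.2776 0.1982] r [ 3.14e+00  7.00e-03 -1.00e-03] F [ 1.   0.1 -0.2] w 0.0003 ff 0.0
[-1.5   0.57  1.09  2.16 -0.71  0.84 -1.53]
[ 0.62308454 -0.15339112  8.51833613]
[311. 117.] [0.4001 0.282  0.105 ] 229.5
```

jog_arm(delta_pos=[[0,0,3],[0,0,6],[0,0,8.5],[0,0,8.5]], rot=[[0,0,0],[0,0,0],[0,0,0],[0,0,0]], fingers=[0,0,0,0])

```text
clock: 61.85
tool_pos: [0.3261, 0.2778, 0.1134]
tcp_rot: [3.139, 0.0, -0.005]
wrist_force: [-0.1, 0.1, 0.3]
width: 0.0003
finger_force: 0.0
```

jog_arm(delta_pos=[[1,0,0],[2,0,0],[3,0,0],[5,0,0],[7,0,0]], rot=[[0,0,0],[0,0,0],[0,0,0],[0,0,0],[0,0,0]], fingers=[0,0,0,0,0])

```text
clock: 62.35
tool_pos: [0.3966, 0.2793, 0.1156]
tcp_rot: [-3.141, -0.002, -0.001]
wrist_force: [-2.8, 0.6, -0.6]
width: 0.0008
finger_force: 0.9
```

jog_arm(delta_pos=[[2,0,0],[4,0,0],[6,0,0],[8,0,0],[10,0,0]], rot=[[0,0,0],[0,0,0],[0,0,0],[0,0,0],[0,0,0]], fingers=[0,0,0,0,0])

```text
clock: 62.85
tool_pos: [0.4968, 0.2788, 0.1156]
tcp_rot: [3.141, -0.002, -0.001]
wrist_force: [-1.7, -0.2, -1.1]
width: 0.0006
finger_force: 0.9
```

jog_arm(delta_pos=[[1,0,0],[1.8,0,0],[2.4,0,0],[2.8,0,0],[2.8,0,0]], rot=[[0,0,0],[0,0,0],[0,0,0],[0,0,0],[0,0,0]], fingers=[0,0,0,0,0])

```text
clock: 63.35
tool_pos: [0.5239, 0.279, 0.1151]
tcp_rot: [3.141, -0.002, -0.002]
wrist_force: [-0.7, -0.2, -0.5]
width: 0.0004
finger_force: 0.0
```

Push to the stop, then back off and check against the first image.

jog_arm(delta_pos=[[0.3,0,0],[0.5,0,0],[0.7,0,0],[0.9,0,0],[0.9,0,0]], rot=[[0,0,0],[0,0,0],[0,0,0],[0,0,0],[0,0,0]], fingers=[0,0,0,0,0])

```text
clock: 63.85
tool_pos: [0.5261, 0.2792, 0.1144]
tcp_rot: [-3.141, 0.012, -0.001]
wrist_force: [-13.8, -0.6, 11.5]
width: 0.0003
finger_force: 6.7
```

jog_arm(delta_pos=[[0.2,0,0],[0.4,0,0],[0.4,0,0]], rot=[[0,0,0],[0,0,0],[0,0,0]], fingers=[0,0,0])

```text
clock: 64.15
tool_pos: [0.5263, 0.2793, 0.1142]
tcp_rot: [-3.14, 0.02, -0.0]
wrist_force: [-21.2, -1.0, 17.9]
width: 0.0001
finger_force: 10.9
```

jog_arm(delta_pos=[[-2,0,0],[-4,0,0],[-5,0,-4],[-6,4,-8],[-6,8,-12]], rot=[[0,0,0],[0,0,0],[0,0,0],[0,0,0],[0,0,0]], fingers=[0,0,0,0,0])

```text
clock: 64.65
tool_pos: [0.4753, 0.2091, 0.2259]
tcp_rot: [3.141, -0.001, 0.002]
wrist_force: [0.1, -0.0, 1.4]
width: 0.0006
finger_force: 0.0
```

jog_arm(delta_pos=[[-2,5,-3],[-3,10,-5],[-3,15,-5],[-3,15,-5],[-3,15,-5]], rot=[[0,0,0],[0,0,0],[0,0,0],[0,0,0],[0,0,0]], fingers=[0,0,0,0,0])

```text
clock: 65.15
tool_pos: [0.4463, 0.0571, 0.2758]
tcp_rot: [-3.141, -0.003, -0.006]
wrist_force: [0.5, 0.6, -0.8]
width: 0.0007
finger_force: 0.0
```

Run:
```python
from h import *
s=st(); t=cam('top'); o=np.load('top.npy',allow_pickle=True).item(); np.save('topE.npy',t,allow_pickle=True)
for n,k in(('before',o),('after',t)):
    g=cv2.cvtColor(k['img'],cv2.COLOR_BGR2GRAY); print(n,'drawer',np.round(g[176:200,172:186].mean(1)).astype(int),'slide',np.round(g[188:200,312:328].mean(1)).astype(int))
d=cv2.absdiff(o['img'],t['img']).max(2); m=cv2.morphologyEx((d>45).astype(np.uint8),cv2.MORPH_OPEN,np.ones((2,2)))
for k in cv2.findContours(m,cv2.RETR_EXTERNAL,cv2.CHAIN_APPROX_NONE)[0]:
    if cv2.contourArea(k)>8: print('changed',cv2.boundingRect(k))
for p,r,_,k in blobs(t,(95,70,30),(130,255,255),amin=10,close=3): print(np.round(p*1.5625),np.round(ray(t,p,.023),3),round(r,1))
```

```text
t 65.15 p [0.4463 0.0571 0.2758] r [-3.141e+00 -3.000e-03 -6.000e-03] F [ 0.5  0.6 -0.8] w 0.0007 ff 0.0
before drawer [140 140 133 105  71  73  80  65  33  13  16  44  81 106 114 117 130 147
 145 127 105  93 106 118] slide [161 161 161 160 144  98  45  76 134 159 161 160]
after drawer [142 142 135 106  71  75  81  66  33  14  19  44  82 108 116 118 132 149
 147 128 106  95 108 119] slide [163 162 163 162 146  99  46  77 136 162 164 162]
changed (239, 377, 8, 7)
changed (266, 375, 15, 9)
changed (260, 354, 17, 13)
changed (115, 353, 7, 28)
changed (104, 352, 7, 27)
changed (108, 348, 11, 33)
changed (248, 343, 5, 4)
changed (147, 338, 121, 46)
changed (116, 331, 21, 16)
changed (506, 330, 6, 39)
changed (276, 301, 234, 83)
changed (267, 282, 178, 64)
changed (176, 257, 13, 24)
changed (189, 230, 15, 26)
changed (205, 223, 7, 9)
changed (267, 207, 4, 17)
changed (206, 206, 7, 15)
changed (160, 192, 106, 142)
changed (227, 192, 14, 9)
[398. 306.] [ 0.545 -0.009  0.023] 4.5
[278. 284.] [0.597 0.299 0.023] 40.1
```

Run:
```python
from h import *
look(.023,150)
c=cam('side')
for P in([.657,-.3234,.07],[.6577,-.2674,.07],[.6594,-.2114,.07],[.7337,-.2696,.07]): print('exp side',np.round(proj(c,P)))
for p,r,_,k in blobs(c,(100,110,30),(128,255,255),amin=10,close=3):
    if r<40: print('side',np.round(p),round(r,1),np.round(ray(c,p,.065),3))
```

```text
[391. 103.] [ 0.5457 -0.0087  0.023 ] 0.0192
[102.  33.] [0.6065 0.2547 0.023 ] 0.0925
exp side [333. 254.]
exp side [325. 243.]
exp side [318. 232.]
exp side [348. 239.]
side [224. 299.] 12.0 [ 0.3   -0.397  0.065]
side [332. 257.] 5.9 [ 0.653 -0.33   0.065]
side [320. 242.] 11.1 [ 0.649 -0.253  0.065]
side [231. 225.] 4.1 [ 0.409 -0.082  0.065]
side [249. 222.] 4.0 [ 0.469 -0.087  0.065]
side [263. 220.] 4.0 [ 0.516 -0.09   0.065]
side [250. 166.] 31.3 [0.587 0.279 0.065]
side [  3. 139.] 16.3 [-0.357  0.829  0.065]
```

```bash
python3 -c "
from workcell import arm
print(arm.hand_in())"
```

```text
the job is handed in; nothing more can be done
None
```

I handed the job in at about 65 s: the three stamped caps are in the yellow tray, the four plain caps are seated in the jig, the table is back home and the drawer is shut, both matching the first top-view image.

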